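# Put the stapler away under the organiser's flap

## Robot

A 6-joint arm with a two-finger parallel gripper is mounted at the origin on the work surface. World frame = base frame: x ahead of the robot, y to its left, z up, the work surface at z = 0. Lengths are in mm, angles in rad, forces in N, time in s.
With the tool pointing down it reaches from about 250 to 800 mm from the base axis. Payload 8.5 kg.
Tool frame: the origin (TCP) lies on the centre line of the jaws, within the pads' length; the fingertips stand bot.nose_length ahead of it and the grasp point (between the pads) lies 11 mm behind it (bot.nose_length is the distance from the TCP to the fingertips, in mm); z points along the fingers, y is the direction in which the jaws open and shut (so a half turn about z gives the same grasp; the last joint's range is limited). The gripper opens to 85 mm and grips with 20 to 120 N. Pads are 22 mm wide; open, the fingers measure 114 mm over their backs; the gripper's body (76 mm by 85 mm) begins 54 mm behind the grasp point. The pads swing forward as they close: fully open they stand 13 mm farther back than shut.
Start: joints at [1.209, 0.238, -0.013, 1.319, 0, 1.571], TCP at [185.81, 490.97, 216.576] pointing down, gripper open.
Joint ranges: [-2.66, 2.66], [-1.03, 1.9], [-1.14, 1.46], [-1.82, 2.27], [-1.45, 1.34], [-3.14, 3.14]. Speed limits (rad/s): [2.22, 2.22, 2.79, 3.14, 3.14, 3.14].

## Interface

Orientations are given as a unit quaternion [w, x, y, z].
In Python, from plant import bot, eyes, nets gives the robot as it stands.
- The arm moves only by the shell command python3 -m pendant 'ROWS' [FORCE]. ROWS is a JSON object of lists of equal length, an entry for each row: "gripper": the finger opening in m, from 0 to 0.0854; "linear": the shift along the tool's x, y, z in m, a list of three; "twist": the turn about the tool's z in degrees. In form: {"gripper": [gripper, ...], "linear": [[tx, ty, tz], ...], "twist": [twist, ...]}. A call has 1 to 20 rows; each row is the pose to reach, as a shift and turn from the pose measured when the call began, along the tool's axes at that moment; what a row does not reach only later rows make up. A row lasts 1/12 s, in which the tool goes at most 41.7 mm and 7.16 degrees, less where a joint would pass 70% of its speed; a pose out of reach is approached as far as the arm can. A call with a gripper value outside its range is refused whole. The fingers move at their own pace and stop on an object; FORCE is the grip in N (left out, the last holds). Time passes only in rows, so rows that repeat a pose let the fingers close. It gives the time, the measured TCP pose, the force and the opening at its end, in the units of the state.
- bot.get_state(): the state, without advancing time (a new reading comes with each control period).
- eyes.capture(name): name is "scene" or "top" or "wrist"; returns a dict with "color" (384x512x3 uint8, red, green, blue), "camera_matrix" (3x3 intrinsics, pixels), "eye" and "rotation" of the camera in the world; the wrist camera has in their place "tool_from_camera" (4x4, takes a point from camera to tool coordinates, whose origin is the TCP and whose axes are the flange's). Camera axes: x right, y down, z forward; pixel columns grow to the right and rows downward; lengths in mm; the calibration is good to about 2 mm. A picture is of the moment at which its call begins: read the wrist's pose just before it. There is no depth.
- bot.finish_job(): hands the job in, once; it reports no verdict.
Trained networks look in a picture, given as the dict that the camera call returned (one of the last four; its "shot" number tells which), for a name from the list of things; names that differ only in an ending like _2 or _b are one class to them, and where a whole thing is asked for, a point or a joint stands for the part that bears it (a point fixed in the world has none). Each returns a list of dicts, best first, with "conf" (0 to 1); they miss things now and then, are a little off and sometimes report something else, mostly with a low value. They report only what shows in the picture. A call takes as long as a camera call. They do not tell look-alikes from the thing itself.
- nets.boxes_of(picture, thing): "rect" ([left, top, right, bottom] as shares, 0 to 1, of the picture: columns of its width, rows of its height, round what is visible of it).
- nets.outline_of(picture, thing): "pixels" (384x512 bool, what is visible of it) and "rect" ([left, top, right, bottom] as shares, 0 to 1, of the picture: columns of its width, rows of its height, round what is visible of it).
- nets.tip_of(picture, thing): "point" ([column, row] as shares, 0 to 1, of the picture: columns of its width, rows of its height: a listed point, or the origin of a listed thing).
The state is a dict: "time_s": time; "joint_positions": joint angles; "qd": joint speeds; "tau": joint torques, N m; "tool_pos": TCP position; "tcp_rot": TCP orientation; "wrist_force": force on the tool from outside, world axes, zero at the start; "ft_torque": the same for the moment, N m; "finger_gap": finger opening in mm.
Only numpy, scipy, OpenCV 4.12 (cv2) and the standard library are available. Lean on these libraries where they do the work, as an engineer would, in place of code of your own. Each camera call takes 0.05 s, during which the arm holds its last target.

## Task

Put the full-size stapler away in the lower tier of the desk organiser: lift the hinged divider flap by its knob until it stands upright on its own, then set the stapler down on its base on the floor of the lower tier, without dropping it. Leave the flap standing open and the small stapler where it is.

Things in the scene. Friction and masses are not known exactly. Their poses are not given: they have to be found in the camera images.
- organiser: Grey two-tier desk organiser, fixed. Origin: on the desk under the centre of the lower tier; x towards its hinge side (away from the robot), y left. Lower tier: box 160 (x) by 180 mm (y) outside, walls 5, rim 60 and floor 4 mm above the desk, covered by the hinged flap at the start. On its right (y -90 to -165 mm) a solid part with a fixed pencil tray, rim 82 mm high.
- flap_knob (a point): Centre of the black ball knob, 26 mm across, on a 10 mm thick stem near the front edge of the flap: 32 mm above the flap's top, 140 mm from the hinge along it. Shut, it is at (-60, 0, 98) mm in the organiser's frame. Pinched with fingers closing along the organiser's y, the ball pivots between fingers that stay pointing down.
- flap (a joint): Opening of the divider flap, a 5 mm plate 160 (x) by 180 mm (y) with 10 mm rims, in rad: 0 flat (shut), 1.57 upright, 1.75 the stop, leaning away from the robot. Hinge line along the organiser's y at its x = 80, z = 61 mm. A friction hinge: stays at any angle it is left at; about 3 N at the knob moves it.
- stapler: The full-size desk stapler, dark grey and black, loose, standing on its base: 120 mm long (x), 34 wide (y) at its 10 mm high base, 46 high, about 0.22 kg. The arm above is 30 mm wide from 20 to 46 mm height over nearly the whole length: grip it there across the width. Origin: centre of its underside; z up.
- mini_stapler: The small stapler of the same make, a bystander: 62 mm long (x), 26 wide (y), 34 high. Origin: centre of its underside. It and the stapler lie one on the left and one on the right of the organiser, either way round.
Not all that is in view belongs to the job. What is shaped like the stapler but orange is not meant.

How it is judged:
By the outcome, as a careful person would: the job done as asked, in the order asked, and still so for the second after the job is handed in, with the robot touching nothing.
It also fails if it takes over 51 s, if anything falls off the work surface, if the arm or the gripper's body presses on something with over 40 N, if the wrist force passes 120 N, or if a joint passes its speed limit or range.

## Working session

There is one attempt and no reset: what is moved stays moved. The work goes in short steps, Python scripts to look and compute and a shell command to move; the robot and the scene stay as the last step left them, time stands still between calls to the robot, and variables do not carry over. Pictures are saved under pics/ and viewed, and the job is handed in when it is done.

```bash
ls; mkdir -p pics; python3 - <<'E'
from plant import bot, eyes, nets
import cv2
s=bot.get_state(); print({k:s[k] for k in ("time_s","joint_positions","tool_pos","tcp_rot","wrist_force","finger_gap")}, bot.nose_length)
for n in ("scene","top"):
    p=eyes.capture(n); cv2.imwrite(f"pics/{n}0.png",cv2.cvtColor(p["color"],cv2.COLOR_RGB2BGR))
    print(n,p["camera_matrix"],p["eye"],p["rotation"])
    for t in ("organiser","flap_knob","stapler","mini_stapler"):
        print(t,[( [round(a,3) for a in b["point"]],round(b["conf"],2)) for b in nets.tip_of(p,t)][:4])
        print(t,[( [round(a,3) for a in b["rect"]],round(b["conf"],2)) for b in nets.boxes_of(p,t)][:4])
E
```

```text
pics
{'time_s': 0.0, 'joint_positions': array([ 1.20898802e+00,  2.38769710e-01, -1.42579026e-02,  1.31921777e+00,
       -9.25524854e-06,  1.57079393e+00]), 'tool_pos': array([185.67656977, 490.59104402, 215.98204049]), 'tcp_rot': array([-1.25805525e-04,  1.79917817e-01,  9.83681378e-01, -7.13539307e-04]), 'wrist_force': array([ 0.34725585,  0.78428725, -0.39358336]), 'finger_gap': 85.16744425661153} 8.0
scene [[457.95618075   0.         251.54911684]
 [  0.         457.95618075 197.16521594]
 [  0.           0.           1.        ]] [1504.3242244  -153.72472899 1104.4899643 ] [-0.2858211   0.69805801  0.60630956 -0.2518135 ]
organiser [([0.542, 0.594], 0.6)]
organiser [([0.431, 0.503, 0.611, 0.672], 0.61)]
flap_knob [([0.532, 0.509], 0.63), ([0.306, 0.582], 0.37)]
flap_knob [([0.478, 0.503, 0.613, 0.629], 0.79)]
stapler [([0.376, 0.6], 0.97), ([0.304, 0.584], 0.84), ([0.264, 0.49], 0.69)]
stapler [([0.231, 0.432, 0.295, 0.522], 0.85), ([0.349, 0.547, 0.41, 0.629], 0.75), ([0.281, 0.53, 0.311, 0.623], 0.61)]
mini_stapler [([0.702, 0.52], 0.49), ([0.533, 0.511], 0.43)]
mini_stapler [([0.68, 0.487, 0.707, 0.54], 0.77)]
top [[357.85811102   0.         251.1994424 ]
 [  0.         357.85811102 190.76180789]
 [  0.           0.           1.        ]] [ 338.21458287   -6.21282057 1019.41854132] [-0.05182545  0.71397165 -0.69601641  0.05585476]
organiser [([0.456, 0.426], 0.71), ([0.714, 0.508], 0.64)]
organiser [([0.387, 0.329, 0.58, 0.499], 0.88)]
flap_knob [([0.449, 0.456], 0.7)]
flap_knob [([0.39, 0.331, 0.517, 0.488], 0.71)]
stapler [([0.754, 0.678], 0.88), ([0.711, 0.51], 0.85), ([0.626, 0.473], 0.76)]
stapler [([0.6, 0.421, 0.672, 0.525], 0.8), ([0.697, 0.46, 0.752, 0.569], 0.63)]
mini_stapler [([0.254, 0.499], 0.64)]
mini_stapler [([0.237, 0.469, 0.267, 0.531], 0.8)]
```

View pics/scene0.png

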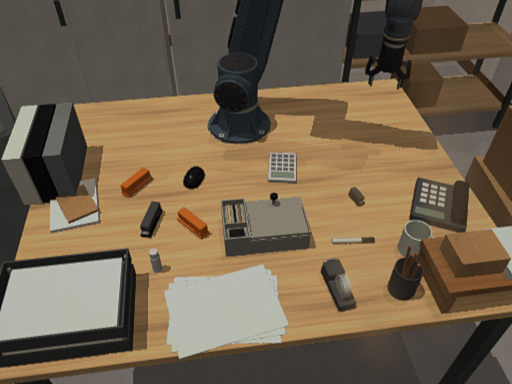

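View pics/top0.png

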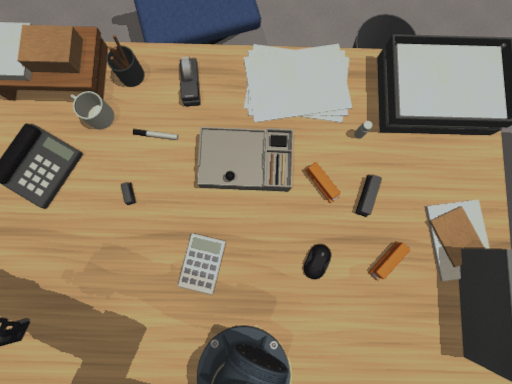

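Look-alikes in the top view: the dark long one at (368,195), orange ones at (323,181) and (391,260), the mini at (128,193), the black mouse at (317,261) and the tape dispenser at (190,82). By the description it is the dark one at (368,195). I'll check a crop of it and measure.

```bash
cat > h.py <<'E'
from plant import bot, eyes, nets
import numpy as np, cv2
def R(q):
    from scipy.spatial.transform import Rotation as Ro
    q=np.asarray(q,float)
    return Ro.from_quat([q[1],q[2],q[3],q[0]]).as_matrix()
def cam(p,st=None):
    K=np.array(p["camera_matrix"])
    if "eye" in p: return K,np.array(p["eye"],float),R(p["rotation"])
    T=np.array(p["tool_from_camera"]); Rt=R(st["tcp_rot"])
    return K, np.array(st["tool_pos"])+Rt@T[:3,3], Rt@T[:3,:3]
def ray(c,u,z):
    K,e,Rm=c; d=Rm@np.linalg.inv(K)@np.array([u[0],u[1],1.]); return e+d*(z-e[2])/d[2]
def proj(c,P):
    K,e,Rm=c; q=K@(Rm.T@(np.asarray(P,float)-e)); return q[:2]/q[2]
def save(p,n): cv2.imwrite("pics/"+n,cv2.cvtColor(p["color"],cv2.COLOR_RGB2BGR))
E
python3 - <<'E'
from h import *
ps={n:eyes.capture(n) for n in("scene","top")}
c={n:cam(p) for n,p in ps.items()}
def tri(us,ut):
    A=[];b=[]
    for n,u in (("scene",us),("top",ut)):
        K,e,Rm=c[n]; d=Rm@np.linalg.inv(K)@np.array([u[0],u[1],1.]); d/=np.linalg.norm(d)
        M=np.eye(3)-np.outer(d,d); A.append(M); b.append(M@e)
    return np.linalg.lstsq(np.vstack(A),np.hstack(b),rcond=None)[0]
for n in ps: print(n,proj(c[n],[0,0,0]),c[n][2].round(2).tolist())
for n,p in ps.items():
    for t in ("stapler","mini_stapler","flap_knob","organiser"):
        for o in nets.outline_of(p,t)[:5]:
            m=o["pixels"].astype(np.uint8); 
            cs=max(cv2.findContours(m,0,1)[0],key=cv2.contourArea)
            r=cv2.minAreaRect(cs); bx=cv2.boxPoints(r)
            z={"stapler":23,"mini_stapler":17,"flap_knob":61,"organiser":60}[t]
            W=np.array([ray(c[n],u,z)[:2] for u in bx]); col=p["color"][m>0].mean(0)
            print(n,t,round(o["conf"],2),np.round(r[0]),m.sum(),col.round(),W.mean(0).round(), "sides",np.linalg.norm(W[0]-W[1]).round(),np.linalg.norm(W[1]-W[2]).round(),"ang",np.degrees(np.arctan2(*(W[1]-W[0])[::-1])).round(1))
t=ps["top"]["color"]; s=ps["scene"]["color"]
a=cv2.resize(t[150:240,300:420],None,fx=4,fy=4,interpolation=2)
b=cv2.resize(t[115:205,180:310],None,fx=4,fy=4,interpolation=2); 
save({"color":a},"crop_st.png"); save({"color":b},"crop_org.png")
save({"color":cv2.resize(s[160:270,110:320],None,fx=3.5,fy=3.5,interpolation=2)},"crop_sc.png")
E
```

```text
scene [239.21419159 124.22710107] [[0.14, 0.7, -0.7], [0.99, -0.1, 0.09], [-0.0, -0.7, -0.71]]
top [242.82020346 373.67087859] [[0.02, -0.99, 0.15], [-1.0, -0.03, -0.0], [0.01, -0.15, -0.99]]
scene stapler 0.82 [135. 182.] 475 [120.  59.  20.] [ 311. -396.] sides 130.0 75.0 ang 138.4
scene stapler 0.69 [192. 223.] 474 [142.  71.  25.] [ 527. -212.] sides 55.0 139.0 ang 146.7
scene stapler 0.65 [150. 220.] 520 [50. 46. 41.] [ 493. -343.] sides 150.0 60.0 ang 160.6
scene stapler 0.57 [266. 223.] 4548 [99. 94. 82.] [554.  18.] sides 293.0 252.0 ang 89.6
scene mini_stapler 0.7 [356. 196.] 161 [75. 63. 50.] [481. 338.] sides 44.0 71.0 ang 131.6
scene flap_knob 0.74 [277. 215.] 2408 [122. 116. 102.] [564.  52.] sides 205.0 195.0 ang 89.5
scene organiser 0.63 [265. 223.] 4625 [100.  94.  82.] [587.  12.] sides 286.0 243.0 ang 89.7
top stapler 0.98 [369. 195.] 604 [67. 65. 62.] [ 488. -341.] sides 121.0 43.0 ang -18.7
top stapler 0.89 [389. 260.] 793 [146.  92.  45.] [ 308. -393.] sides 131.0 48.0 ang -42.4
top stapler 0.66 [323. 181.] 646 [155.  99.  48.] [ 524. -212.] sides 46.0 120.0 ang -49.8
top flap_knob 0.65 [231. 156.] 3829 [145. 139. 126.] [581.  48.] sides 163.0 190.0 ang 0.7
top flap_knob 0.58 [128. 193.] 237 [70. 66. 60.] [472. 322.] sides 33.0 60.0 ang -78.8
```

View pics/crop_st.png

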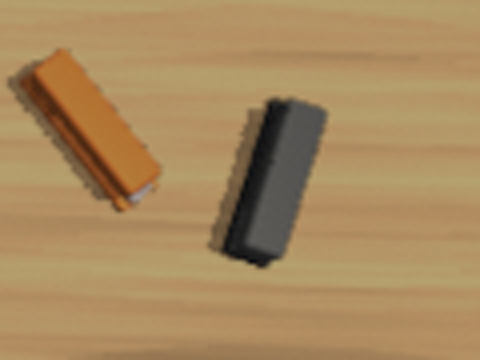

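View pics/crop_org.png

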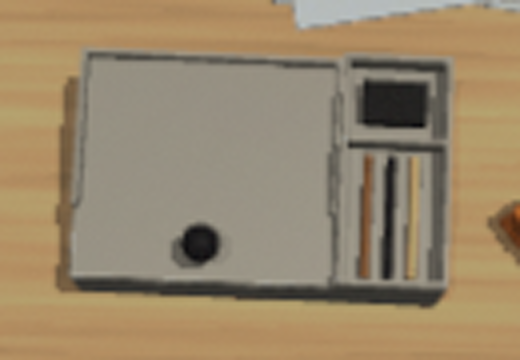

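View pics/crop_sc.png

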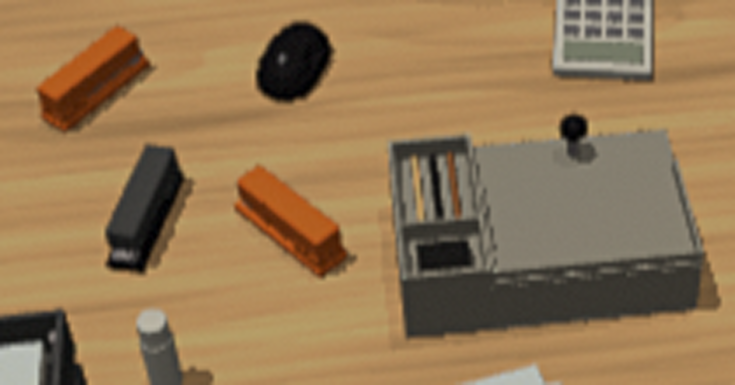

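```bash
python3 - <<'E'
from h import *
from scipy.optimize import least_squares
ps={n:eyes.capture(n) for n in("scene","top")}
c={n:cam(p) for n,p in ps.items()}
def knob(P): return np.hstack([proj(c["scene"],P)-[273.7,196.3],proj(c["top"],P)-[230,175.5]])
r=least_squares(knob,[500,30,98]); print("knob",r.x.round(1),r.fun.round(1))
# organiser: outer box pts in organiser frame
op={"top":[((85,52),(80,90,66)),((72,278),(-80,90,66)),((332,284),(-80,-90,66)),((447,60),(80,-165,82)),((440,290),(-80,-165,82))],}
T=lambda u:(u[0]/4+180,u[1]/4+115); S=lambda u:(u[0]/3.5+110,u[1]/3.5+160)
obs=[("top",T(u),P) for u,P in op["top"]]
obs+=[("scene",S(u),P) for u,P in [((390,145),(-80,-165,82)),((403,277),(80,-165,82)),((407,335),(80,-165,0)),((700,315),(80,90,0)),((573,127),(-60,0,98)),((666,131),(-80,90,66))]]
obs+=[("top",T((200,242)),(-60,0,98))]
def w(x,P): a=x[2];return np.array([x[0]+P[0]*np.cos(a)-P[1]*np.sin(a),x[1]+P[0]*np.sin(a)+P[1]*np.cos(a),P[2]])
f=lambda x:np.hstack([proj(c[n],w(x,P))-u for n,u,P in obs])
r=least_squares(f,[560,40,0],loss="soft_l1"); print("org",r.x[:2].round(1),np.degrees(r.x[2]).round(2)); print(f(r.x).reshape(-1,2).round(1).tolist())
print("knob from org",w(r.x,(-60,0,98)).round(1))
# stapler silhouette fit by box hull IoU-like
best={}
M={n:max(nets.outline_of(ps[n],"stapler"),key=lambda o:(-abs(o["rect"][0]*512-(360 if n=="top" else 142)))*1.)["pixels"] for n in ps}
def sil(n,x):
    pts=[(a,b,z) for a in(-60,60) for b in(-17,17) for z in(0,10)]+[(a,b,z) for a in(-58,58) for b in(-15,15) for z in(20,46)]
    U=np.array([proj(c[n],w(x,P)) for P in pts]); h=cv2.convexHull((U*16).round().astype(np.int32))
    m=np.zeros((384,512),np.uint8); cv2.fillConvexPoly(m,h,1,shift=4); return m>0
def cost(x): return sum(1-(sil(n,x)&M[n]).sum()/(sil(n,x)|M[n]).sum() for n in ps)
from scipy.optimize import minimize
bb=min((minimize(cost,[488,-341,np.radians(a)],method="Nelder-Mead",options=dict(initial_simplex=[[488,-341,np.radians(a)],[500,-341,np.radians(a)],[488,-330,np.radians(a)],[488,-341,np.radians(a+8)]])) for a in(-30,-20,-10)),key=lambda r:r.fun)
print("stapler",bb.x[:2].round(1),np.degrees(bb.x[2]).round(1),bb.fun)
for n in ps: print(n,M[n].sum())
E
```

```text
knob [519.1  47.3  96.7] [-0.2  0.  -0.2 -0. ]
org [578.4  47.7] -0.93
[[-1.3, -1.1], [-1.8, -0.7], [-0.2, 0.6], [0.9, -1.1], [1.3, -0.7], [-0.8, -1.8], [-0.3, -0.2], [-0.2, 0.6], [-0.8, -2.1], [0.2, -0.5], [0.2, -1.5], [-0.7, 0.1]]
knob from org [518.4  48.7  98. ]
stapler [ 491.  -341.3] -13.9 0.33498164105024264
scene 480
top 626
```

The crop confirms the dark grey/black stapler standing on its base (top px 368,195); the ones beside it are orange. The knob triangulates to about (519,48,97), which matches the organiser fit. I'll move above the knob.

```bash
python3 -m pendant '{"gripper":[0.06,0.06,0.06,0.06,0.06,0.06,0.06,0.06,0.06,0.06,0.06,0.06,0.06,0.06,0.06,0.06,0.06,0.06,0.06,0.06],"linear":[[-0.033,-0.021,0],[-0.066,-0.042,0],[-0.1,-0.063,0],[-0.134,-0.085,0],[-0.167,-0.106,0],[-0.2,-0.127,0],[-0.234,-0.148,0],[-0.267,-0.169,0],[-0.301,-0.19,0],[-0.334,-0.212,0],[-0.367,-0.233,0],[-0.401,-0.254,0],[-0.434,-0.275,0],[-0.468,-0.296,0],[-0.468,-0.296,0],[-0.468,-0.296,0],[-0.468,-0.296,0],[-0.468,-0.296,0],[-0.468,-0.296,0],[-0.468,-0.296,0]],"twist":[-5,-10,-15,-19.8,-19.8,-19.8,-19.8,-19.8,-19.8,-19.8,-19.8,-19.8,-19.8,-19.8,-19.8,-19.8,-19.8,-19.8,-19.8,-19.8]}'
python3 - <<'E'
from h import *
s=bot.get_state(); p=eyes.capture("wrist"); save(p,"w1.png"); c=cam(p,s)
print(s["time_s"],s["joint_positions"].round(3),R(s["tcp_rot"]).round(3).tolist(),p["tool_from_camera"])
print(proj(c,[518.5,48,97.5]))
for b in nets.tip_of(p,"flap_knob"):
    u=np.array(b["point"])*[512,384]; print(u,b["conf"],ray(c,u,98))
E
```

```text
time_s: 3.27
tool_pos: [518.3, 49.4, 216.9]
tcp_rot: [0.0, 0.007, 1.0, -0.0]
wrist_force: [-0.4, -0.6, -0.5]
finger_gap: 59.8
3.2667 [ 0.095  0.23  -0.023  1.317 -0.     0.11 ] [[-1.0, 0.015, 0.0], [0.015, 1.0, -0.0], [-0.0, -0.0, -1.0]] [[-4.48978237e-04 -9.49243790e-01 -3.14540976e-01  7.95864274e+01]
 [ 9.99999898e-01 -4.11924967e-04 -1.84271620e-04 -3.45241321e-01]
 [ 4.53514097e-05 -3.14541027e-01  9.49243878e-01 -1.57401585e+02]
 [ 0.00000000e+00  0.00000000e+00  0.00000000e+00  1.00000000e+00]]
[258.11944349 178.06983816]
[258.7136 174.912 ] 0.69 [515.20875463  48.62583099  98.        ]
```

View pics/w1.png

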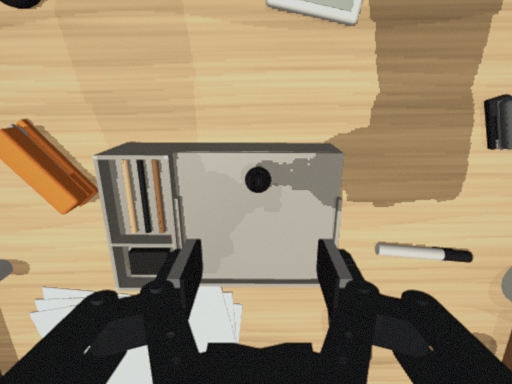

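The wrist view shows the knob at (258,179), against a predicted (258,178), so the position holds. Descending and pinching.

```bash
python3 -m pendant '{"gripper":[0.06,0.06,0.06,0.06,0.06,0.06,0.06,0.06,0.06,0.015,0.015,0.015,0.015,0.015,0.015,0.015],"linear":[[-0.001,-0.001,0.02],[-0.001,-0.001,0.04],[-0.001,-0.001,0.06],[-0.001,-0.001,0.08],[-0.001,-0.001,0.1],[-0.001,-0.001,0.12],[-0.001,-0.001,0.131],[-0.001,-0.001,0.131],[-0.001,-0.001,0.131],[-0.001,-0.001,0.131],[-0.001,-0.001,0.131],[-0.001,-0.001,0.131],[-0.001,-0.001,0.131],[-0.001,-0.001,0.131],[-0.001,-0.001,0.131],[-0.001,-0.001,0.131]],"twist":[0,0,0,0,0,0,0,0,0,0,0,0,0,0,0,0]}' 40
python3 - <<'E'
from h import *
s=bot.get_state(); p=eyes.capture("wrist"); save(p,"w2.png")
# arc
x0,y0,z0=s["tool_pos"]; r=np.hypot(140,37);f0=np.arctan2(37,140)
for th in np.linspace(0,1.6,17):
    a=f0+th; print(round(th,2), "tx %.1f tz %.1f"%(-(-r*np.cos(a)+140), -(r*np.sin(a)-37)))
E
```

```text
time_s: 4.7
tool_pos: [520.1, 47.9, 87.0]
tcp_rot: [0.001, 0.008, 1.0, -0.0]
wrist_force: [-1.2, -1.8, 5.1]
finger_gap: 20.3
0.0 tx -0.0 tz -0.0
0.1 tx -4.4 tz -13.8
0.2 tx -10.1 tz -27.1
0.3 tx -17.2 tz -39.7
0.4 tx -25.5 tz -51.6
0.5 tx -34.9 tz -62.6
0.6 tx -45.3 tz -72.6
0.7 tx -56.8 tz -81.5
0.8 tx -69.0 tz -89.2
0.9 tx -82.0 tz -95.7
1.0 tx -95.5 tz -100.8
1.1 tx -109.5 tz -104.6
1.2 tx -123.8 tz -106.9
1.3 tx -138.2 tz -107.8
1.4 tx -152.7 tz -107.3
1.5 tx -167.0 tz -105.3
1.6 tx -181.1 tz -101.9
```

View pics/w2.png

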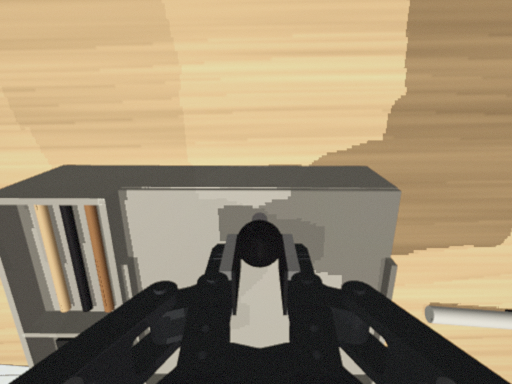

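The gap is 20 mm rather than 26 mm, so the ball is pinched off-centre. I'll locate it.

```bash
python3 - <<'E'
from h import *
s=bot.get_state(); p=eyes.capture("wrist"); c=cam(p,s); save({"color":cv2.resize(p["color"][190:370,150:380],None,fx=3,fy=3,interpolation=2)},"w3.png")
print(s["tool_pos"],s["wrist_force"],s["finger_gap"])
print(ray(c,(260,244),98), [ (z,ray(c,(260,244),z).round(1)) for z in (90,94,102)])
print("grasp pt",proj(c,s["tool_pos"]+[0,0,11]),"tip",proj(c,s["tool_pos"]-[0,0,8]), "pad front top",proj(c,s["tool_pos"]+[-11,10,22]),proj(c,s["tool_pos"]+[-11,10,-8]))
K,e,Rm=c; d=np.linalg.norm(np.array([520,48,98])-e); print("ball radius px expected",K[0,0]*13/d)
q=eyes.capture("scene"); save({"color":cv2.resize(q["color"][130:260,210:330],None,fx=4,fy=4,interpolation=2)},"s3.png")
E
```

```text
[520.13895764  47.97033508  86.99627328] [-1.36047639 -1.44998986  5.03415836] 20.067795671855173
[520.50980891  48.02212262  98.        ] [(90, array([524.9,  48. ,  90. ])), (94, array([522.7,  48. ,  94. ])), (102, array([518.3,  48. , 102. ]))]
grasp pt [259.89603973 243.39783012] tip [259.84343036 228.23862736] pad front top [279.46675343 234.30376534] [276.26204636 211.3436358 ]
ball radius px expected 23.253079538313777
```

View pics/w3.png

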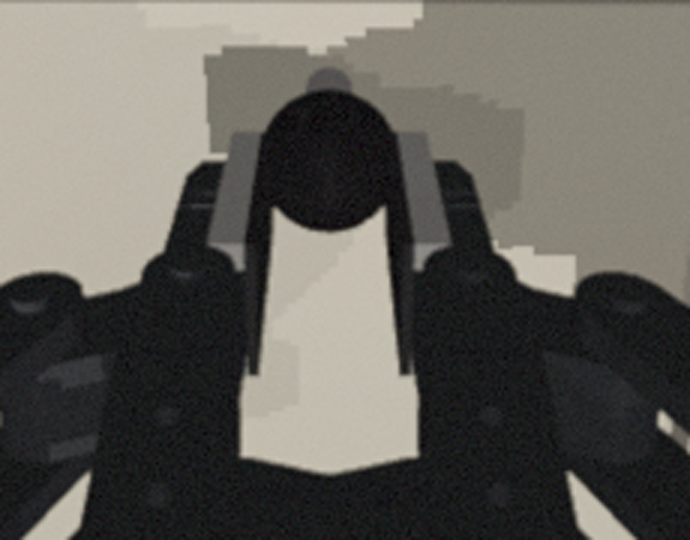

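View pics/s3.png

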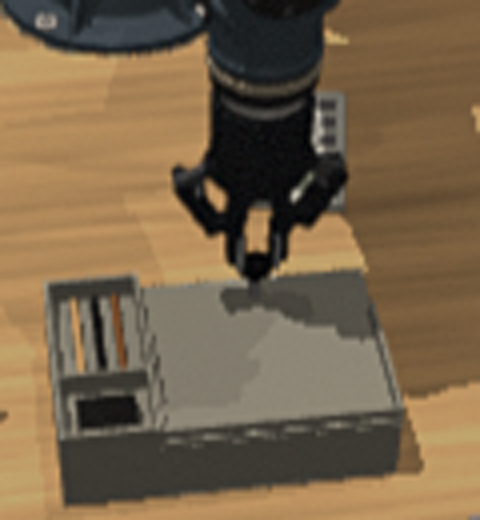

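The scene crop shows the ball at the very tips, at about (255,265), so the pads sit a little high. I'll open, go 8 mm lower and re-pinch.

```bash
python3 -m pendant '{"gripper":[0.04,0.04,0.04,0.04,0.04,0.04,0.04,0.015,0.015,0.015,0.015,0.015,0.015],"linear":[[0,0,0],[0,0,0],[0,0,0],[0,0,0.004],[0,0,0.008],[0,0,0.008],[0,0,0.008],[0,0,0.008],[0,0,0.008],[0,0,0.008],[0,0,0.008],[0,0,0.008],[0,0,0.008]],"twist":[0,0,0,0,0,0,0,0,0,0,0,0,0]}' 40
python3 - <<'E'
from h import *
p=eyes.capture("wrist"); save({"color":cv2.resize(p["color"][190:370,150:380],None,fx=3,fy=3,interpolation=2)},"w4.png")
q=eyes.capture("scene"); save({"color":cv2.resize(q["color"][160:240,230:320],None,fx=6,fy=6,interpolation=2)},"s4.png")
E
```

```text
time_s: 5.93
tool_pos: [520.1, 47.9, 79.0]
tcp_rot: [0.001, 0.008, 1.0, -0.0]
wrist_force: [-1.8, -0.3, 1.2]
finger_gap: 23.2
```

View pics/w4.png

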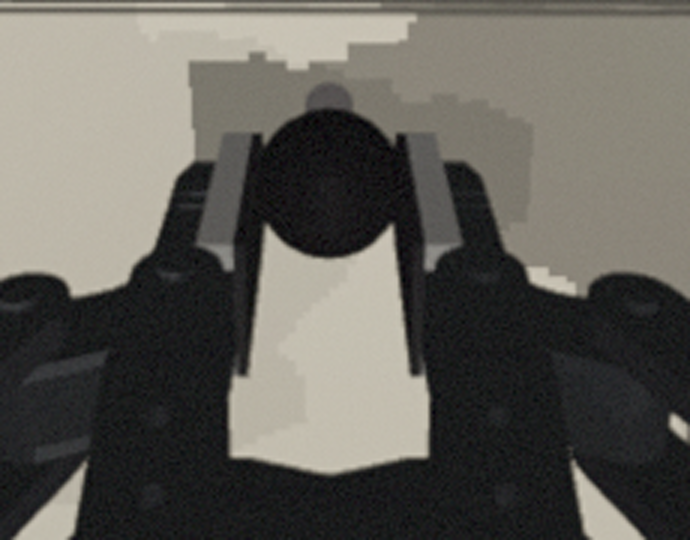

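View pics/s4.png

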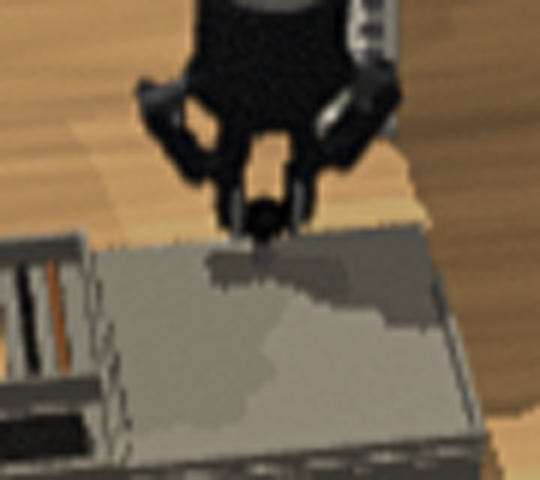

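```bash
python3 -m pendant '{"gripper":[0.015,0.015,0.015,0.015,0.015,0.015,0.015,0.015,0.015,0.015,0.015],"linear":[[0,0,0],[0,0,0],[-0.001,0,-0.0035],[-0.002,0,-0.007],[-0.0044,0,-0.0138],[-0.007,0,-0.0205],[-0.010,0,-0.027],[-0.0135,0,-0.0335],[-0.0172,0,-0.0397],[-0.0172,0,-0.0397],[-0.0172,0,-0.0397]],"twist":[0,0,0,0,0,0,0,0,0,0,0]}' 60
python3 - <<'E'
from h import *
p=eyes.capture("wrist"); save({"color":cv2.resize(p["color"][190:370,150:380],None,fx=3,fy=3,interpolation=2)},"w5.png")
q=eyes.capture("scene"); save({"color":cv2.resize(q["color"][140:260,210:330],None,fx=4,fy=4,interpolation=2)},"s5.png")
E
```

```text
time_s: 6.95
tool_pos: [537.7, 47.6, 119.3]
tcp_rot: [0.002, 0.008, 1.0, -0.0]
wrist_force: [3.1, -1.2, -2.8]
finger_gap: 22.1
```

View pics/w5.png

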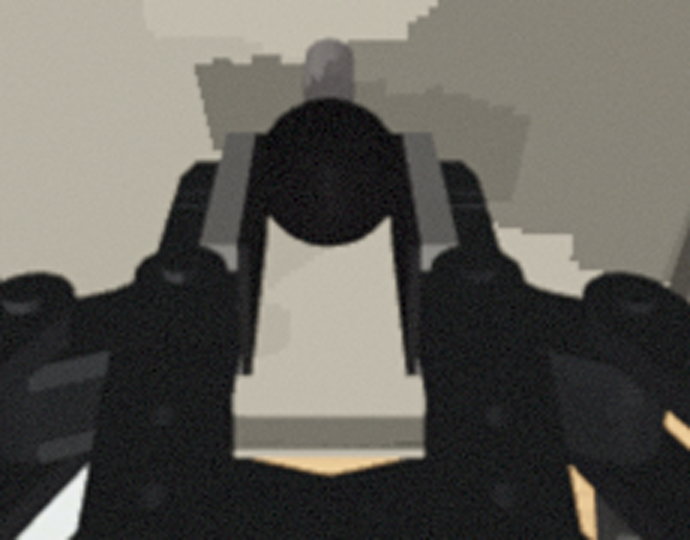

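View pics/s5.png

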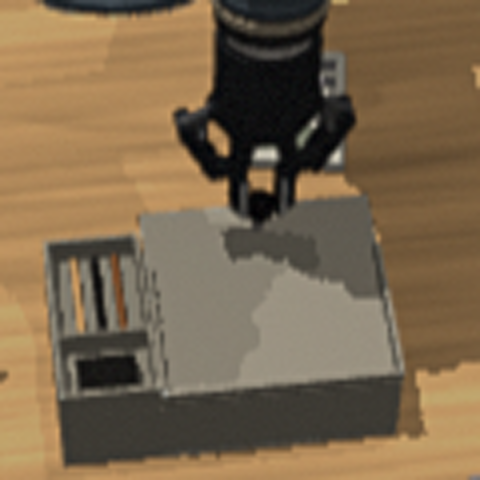

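The flap follows, but the ball sits near the tips. The hinge holds on its own, so I'll re-grip 9 mm deeper.

```bash
python3 -m pendant '{"gripper":[0.04,0.04,0.04,0.04,0.04,0.04,0.015,0.015,0.015,0.015,0.015],"linear":[[0,0,0],[0,0,0],[0,0,0],[0,0,0.005],[0,0,0.009],[0,0,0.009],[0,0,0.009],[0,0,0.009],[0,0,0.009],[0,0,0.009],[0,0,0.009]],"twist":[0,0,0,0,0,0,0,0,0,0,0]}' 60
python3 - <<'E'
from h import *
p=eyes.capture("wrist"); save({"color":cv2.resize(p["color"][190:370,150:380],None,fx=3,fy=3,interpolation=2)},"w6.png")
E
```

```text
time_s: 7.97
tool_pos: [537.0, 47.6, 109.7]
tcp_rot: [0.001, 0.008, 1.0, -0.0]
wrist_force: [-2.5, -0.3, -1.1]
finger_gap: 22.8
```

View pics/w6.png

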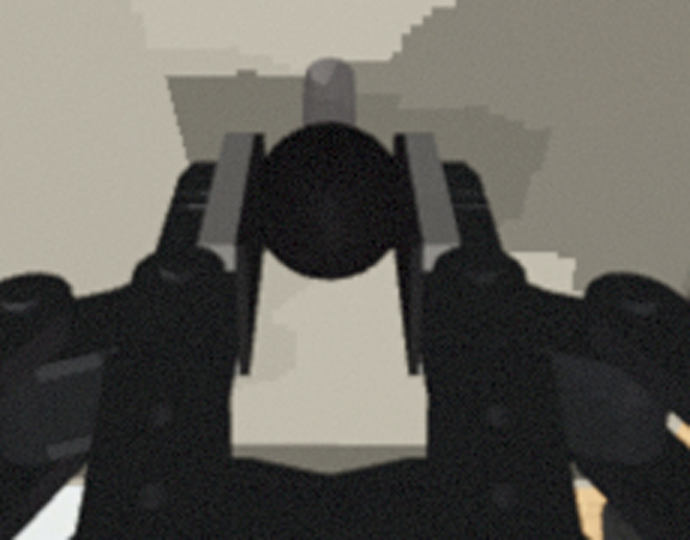

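```bash
python3 - <<'E'
from h import *
from scipy.optimize import brentq
s=bot.get_state(); p=eyes.capture("wrist"); c=cam(p,s)
r=np.hypot(140,37);f0=np.arctan2(37,140); hx=519.5+140
B=lambda th:np.array([hx-r*np.cos(f0+th),48,61+r*np.sin(f0+th)])
th=brentq(lambda t:proj(c,B(t))[1]-256.7,0,0.8); print("theta",th,"ball",B(th),"tcp-ball",s["tool_pos"]-B(th))
for t in np.linspace(th,1.66,20): d=B(t)-B(th); print("%.2f tx %.1f tz %.1f"%(t,-d[0],-d[2]))
E
```

```text
theta 0.2895824232281574 ball [535.89457836  48.         136.43672673] tcp-ball [  1.1396297   -0.42802381 -26.73113336]
0.29 tx -0.0 tz -0.0
0.36 tx -5.8 tz -8.7
0.43 tx -12.1 tz -17.0
0.51 tx -19.1 tz -24.8
0.58 tx -26.6 tz -32.1
0.65 tx -34.6 tz -38.8
0.72 tx -43.0 tz -44.9
0.79 tx -51.9 tz -50.4
0.87 tx -61.2 tz -55.2
0.94 tx -70.7 tz -59.4
1.01 tx -80.6 tz -62.8
1.08 tx -90.7 tz -65.6
1.16 tx -100.9 tz -67.6
1.23 tx -111.3 tz -68.8
1.30 tx -121.7 tz -69.4
1.37 tx -132.2 tz -69.1
1.44 tx -142.5 tz -68.1
1.52 tx -152.8 tz -66.4
1.59 tx -163.0 tz -63.9
1.66 tx -172.9 tz -60.7
```

Deep pinch confirmed, but the tips may be near the plate. I'll back off 4 mm, re-pinch and swing partway along the arc.

```bash
python3 -m pendant '{"gripper":[0.034,0.034,0.034,0.034,0.034,0.015,0.015,0.015,0.015,0.015,0.015,0.015,0.015,0.015,0.015,0.015,0.015,0.015,0.015,0.015],"linear":[[0,0,0],[0,0,0],[0,0,0],[0.001,0,-0.004],[0.001,0,-0.004],[0.001,0,-0.004],[0.001,0,-0.004],[0.001,0,-0.004],[0.001,0,-0.004],[-0.0015,0,-0.008],[-0.005,0,-0.0127],[-0.008,0,-0.017],[-0.0111,0,-0.021],[-0.0145,0,-0.025],[-0.0181,0,-0.0288],[-0.0256,0,-0.0361],[-0.0336,0,-0.0428],[-0.042,0,-0.0489],[-0.0509,0,-0.0544],[-0.0509,0,-0.0544]],"twist":[0,0,0,0,0,0,0,0,0,0,0,0,0,0,0,0,0,0,0,0]}' 70
python3 - <<'E'
from h import *
p=eyes.capture("wrist"); save({"color":cv2.resize(p["color"][190:370,150:380],None,fx=3,fy=3,interpolation=2)},"w7.png")
q=eyes.capture("scene"); save({"color":cv2.resize(q["color"][140:260,210:330],None,fx=4,fy=4,interpolation=2)},"s7.png")
E
```

```text
time_s: 9.73
tool_pos: [592.2, 46.5, 163.8]
tcp_rot: [0.003, 0.008, 1.0, -0.001]
wrist_force: [11.9, -0.6, -18.8]
finger_gap: 21.5
```

View pics/w7.png

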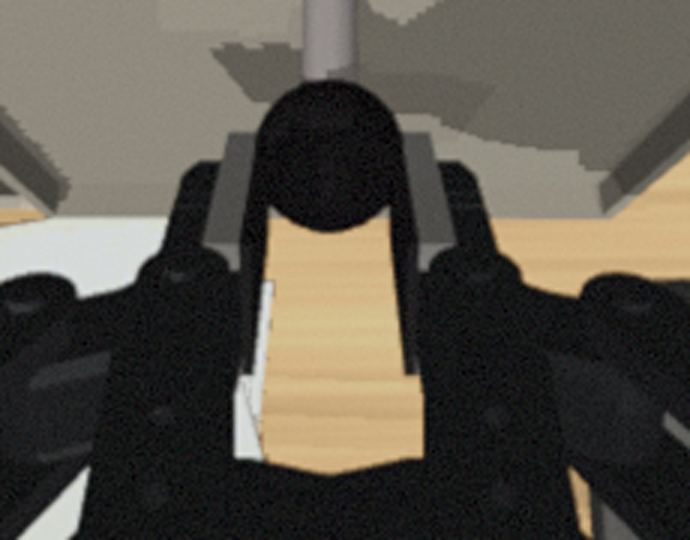

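View pics/s7.png

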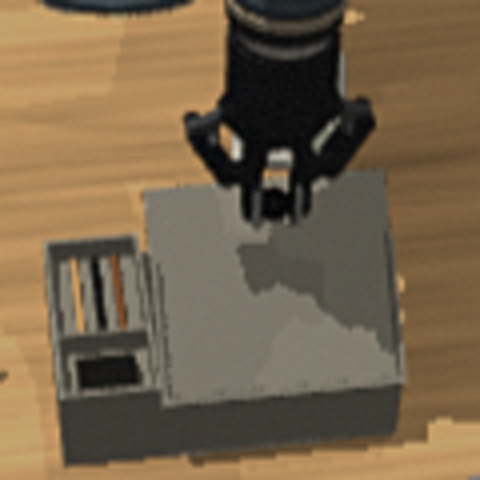

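The pull is radial (22 N toward the hinge), so my arc runs a few mm outward. I'll re-estimate the ball and radius.

```bash
python3 - <<'E'
from h import *
from scipy.optimize import least_squares
s=bot.get_state(); p=eyes.capture("wrist"); c=cam(p,s); q=eyes.capture("scene"); cs=cam(q)
r=least_squares(lambda P:np.hstack([(proj(c,P)-[259.7,241.7]),proj(cs,P)-[278.7,190.7]]),[590,48,190]); print(r.x.round(1),r.fun.round(1),s["tool_pos"],s["wrist_force"])
R0=np.hypot(140,37);f0=np.arctan2(37,140)
for hx in(655,657.5,660):
    d=r.x-[hx,48,61]; print(hx,"rad",np.hypot(d[0],d[2]).round(1),R0,"th",np.arctan2(d[2],-d[0])-f0)
    # arc ∩ wrist ray
    f=lambda t:np.array([hx-R0*np.cos(f0+t),48,61+R0*np.sin(f0+t)])
    from scipy.optimize import brentq
    try:
        t=brentq(lambda t:proj(c,f(t))[1]-241.7,0.3,1.3); print("  ray θ",round(t,3),f(t).round(1),"tcp-ball",(s["tool_pos"]-f(t)).round(1))
    except Exception as e: print(e)
E
```

```text
[584.5  46.6 184.5] [ 0.1  0.  -0.6  0. ] [591.12361765  46.52541827 163.21879517] [ 11.68679698  -1.32280674 -19.98650862]
655 rad 142.2 144.80676779764127 th 0.7934471003144667
  ray θ 0.794 [583.2  48.  186.8] tcp-ball [  7.9  -1.5 -23.6]
657.5 rad 143.4 144.80676779764127 th 0.7783116835331005
  ray θ 0.779 [583.8  48.  185.7] tcp-ball [  7.3  -1.5 -22.5]
660 rad 144.7 144.80676779764127 th 0.7634424591241176
  ray θ 0.764 [584.5  48.  184.5] tcp-ball [  6.7  -1.5 -21.3]
```

```bash
python3 -m pendant '{"gripper":[0.036,0.036,0.036,0.036,0.036,0.036,0.036,0.036],"linear":[[0,0,0],[0,0,0],[0,0,0],[0,0,0],[0.003,0,-0.001],[0.0065,0,-0.001],[0.0065,0,-0.001],[0.0065,0,-0.001]],"twist":[0,0,0,0,0,0,0,0]}' 60
python3 - <<'E'
from h import *
s=bot.get_state();print(s["tool_pos"],s["wrist_force"])
p=eyes.capture("wrist"); save({"color":cv2.resize(p["color"][190:370,150:380],None,fx=3,fy=3,interpolation=2)},"w8.png")
q=eyes.capture("scene"); save({"color":cv2.resize(q["color"][140:260,210:330],None,fx=4,fy=4,interpolation=2)},"s8.png")
E
```

```text
time_s: 10.6
tool_pos: [584.2, 46.7, 164.4]
tcp_rot: [0.003, 0.008, 1.0, -0.001]
wrist_force: [-0.1, 0.4, -0.6]
finger_gap: 36.1
[584.16469181  46.68363417 164.43848623] [-0.05514078  0.35053764 -0.6418116 ]
```

View pics/w8.png

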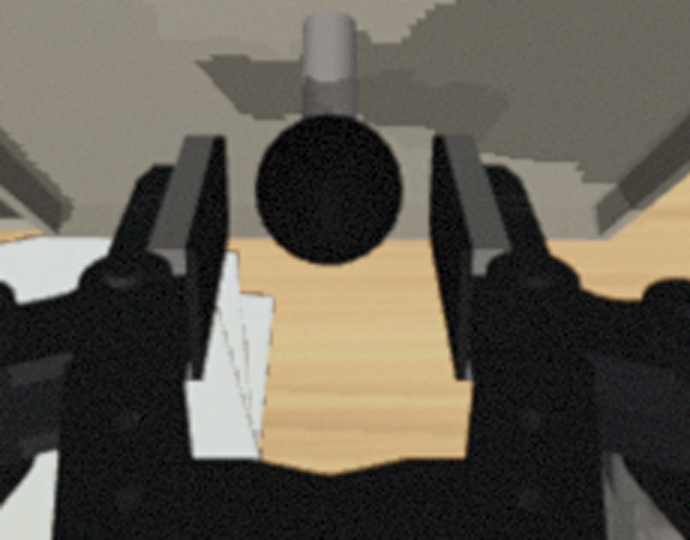

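View pics/s8.png

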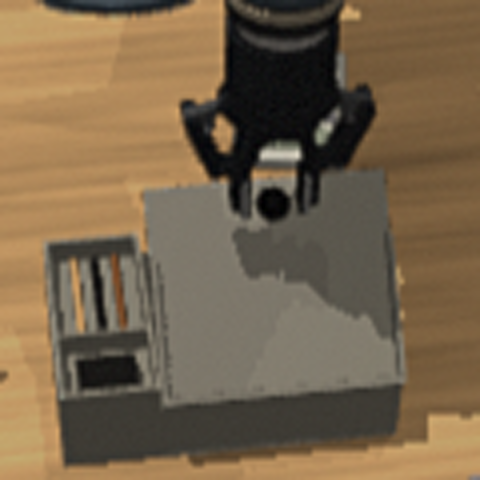

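```bash
python3 - <<'E'
from h import *
from scipy.optimize import least_squares
s=bot.get_state(); p=eyes.capture("wrist"); c=cam(p,s); q=eyes.capture("scene"); cs=cam(q)
r=least_squares(lambda P:np.hstack([(proj(c,P)-[260,253.3]),proj(cs,P)-[278.5,191]]),[590,48,190]); print("ball",r.x.round(1),r.fun.round(1))
t=s["tool_pos"]
for z in(-8,2,12,22,32):
  for x in(-11,11):
    P=t+[x,18,z]; w=(proj(c,P)-[150,190])*3; v=(proj(cs,P)-[210,140])*4; print("z",z,"x",x,"wrist crop",w.round(),"scene crop",v.round())
# fit pad front-tip corner from wrist (both sides) and depth
m=least_squares(lambda v:np.hstack([(proj(c,t+[v[0],v[1],v[2]])-np.array([434,137])/3-[150,190]),(proj(c,t+[v[0],v[3],v[2]])-np.array([226,137])/3-[150,190]),v[1]-v[3]-36]) ,[-11,18,0,-18]); print(m.x,m.fun)
E
```

```text
ball [585.3  46.7 184.1] [ 0.1  0.  -0.3  0. ]
z -8 x -11 wrist crop [419.  63.] scene crop [292. 217.]
z -8 x 11 wrist crop [417. 161.] scene crop [298. 239.]
z 2 x -11 wrist crop [424.  84.] scene crop [293. 208.]
z 2 x 11 wrist crop [422. 186.] scene crop [299. 229.]
z 12 x -11 wrist crop [430. 107.] scene crop [294. 198.]
z 12 x 11 wrist crop [427. 214.] scene crop [299. 219.]
z 22 x -11 wrist crop [436. 133.] scene crop [294. 188.]
z 22 x 11 wrist crop [433. 245.] scene crop [300. 209.]
z 32 x -11 wrist crop [443. 162.] scene crop [295. 178.]
z 32 x 11 wrist crop [440. 281.] scene crop [301. 199.]
[ -8.3955507   18.17582144  17.97696676 -17.82417816] [-6.94274776e-03 -4.90366077e-01  6.95329227e-03  4.91110072e-01
 -4.03224206e-07]
```

Both cameras agree that the real fingertips are about 18 mm above the reported TCP, whereas the sheet says 8 mm ahead of it. That also explains the earlier 20 mm gap. From here I use tips = TCP + 18 mm. I'll pinch 14 mm deeper and continue.

```bash
python3 -m pendant '{"gripper":[0.036,0.036,0.036,0.036,0.015,0.015,0.015,0.015,0.015,0.015],"linear":[[0,0,0.007],[-0.001,0,0.014],[-0.001,0,0.014],[-0.001,0,0.014],[-0.001,0,0.014],[-0.001,0,0.014],[-0.001,0,0.014],[-0.001,0,0.014],[-0.001,0,0.014],[-0.001,0,0.014]],"twist":[0,0,0,0,0,0,0,0,0,0]}' 60
python3 - <<'E'
from h import *
s=bot.get_state(); p=eyes.capture("wrist"); save({"color":cv2.resize(p["color"][190:370,150:380],None,fx=3,fy=3,interpolation=2)},"w9.png")
r=144.8;f0=np.arctan2(37,140);th0=.765
for t in np.arange(.765,1.63,.05): print("%.2f tx %.1f tz %.1f"%(t, r*np.cos(f0+t)-r*np.cos(f0+th0), -r*np.sin(f0+t)+r*np.sin(f0+th0)))
E
```

```text
time_s: 11.63
tool_pos: [585.4, 46.6, 150.2]
tcp_rot: [0.003, 0.008, 1.0, -0.001]
wrist_force: [-0.7, 1.0, -0.7]
finger_gap: 22.6
0.77 tx 0.0 tz 0.0
0.82 tx -6.3 tz -3.6
0.87 tx -12.7 tz -6.9
0.92 tx -19.3 tz -9.9
0.97 tx -26.1 tz -12.5
1.02 tx -32.9 tz -14.8
1.07 tx -39.9 tz -16.7
1.12 tx -47.0 tz -18.3
1.17 tx -54.1 tz -19.6
1.22 tx -61.3 tz -20.5
1.27 tx -68.5 tz -21.0
1.32 tx -75.7 tz -21.2
1.37 tx -83.0 tz -21.0
1.42 tx -90.2 tz -20.4
1.47 tx -97.4 tz -19.5
1.52 tx -104.5 tz -18.2
1.57 tx -111.6 tz -16.6
1.62 tx -118.5 tz -14.6
```

View pics/w9.png

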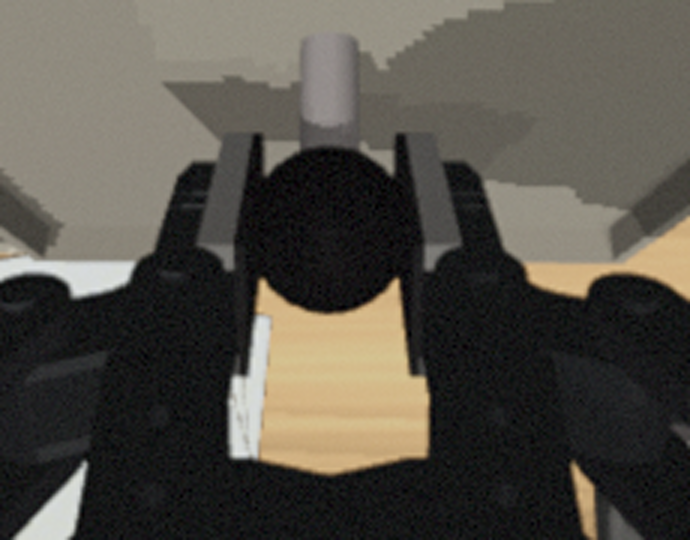

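The ball now sits mid-pad, at crop (330,230). Swinging on to upright.

```bash
python3 -m pendant '{"gripper":[0.015,0.015,0.015,0.015,0.015,0.015,0.015,0.015,0.015,0.015],"linear":[[-0.0032,0,-0.0018],[-0.0063,0,-0.0036],[-0.0127,0,-0.0069],[-0.0193,0,-0.0099],[-0.0261,0,-0.0125],[-0.0329,0,-0.0148],[-0.0399,0,-0.0167],[-0.047,0,-0.0183],[-0.047,0,-0.0183],[-0.047,0,-0.0183]],"twist":[0,0,0,0,0,0,0,0,0,0]}' 60
python3 - <<'E'
from h import *
s=bot.get_state(); p=eyes.capture("wrist"); save({"color":cv2.resize(p["color"][190:370,150:380],None,fx=3,fy=3,interpolation=2)},"w10.png")
E
```

```text
time_s: 12.52
tool_pos: [633.4, 45.8, 168.8]
tcp_rot: [0.003, 0.008, 1.0, -0.001]
wrist_force: [-0.3, -1.9, -3.4]
finger_gap: 23.2
```

View pics/w10.png

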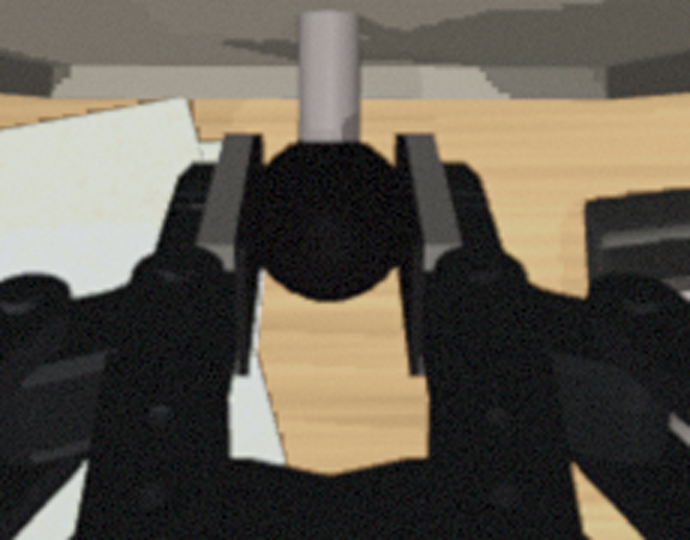

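```bash
python3 -m pendant '{"gripper":[0.015,0.015,0.015,0.015,0.015,0.015,0.015,0.015,0.015,0.015,0.015,0.015],"linear":[[-0.0071,0,-0.0013],[-0.0143,0,-0.0022],[-0.0215,0,-0.0027],[-0.0287,0,-0.0029],[-0.036,0,-0.0027],[-0.0432,0,-0.0021],[-0.0504,0,-0.0012],[-0.0575,0,0.0001],[-0.0646,0,0.0017],[-0.071,0,0.0036],[-0.071,0,0.0036],[-0.071,0,0.0036]],"twist":[0,0,0,0,0,0,0,0,0,0,0,0]}' 60
python3 - <<'E'
from h import *
s=bot.get_state(); p=eyes.capture("wrist"); save(p,"w11.png")
q=eyes.capture("scene"); save({"color":cv2.resize(q["color"][120:260,200:330],None,fx=4,fy=4,interpolation=2)},"s11.png")
E
```

```text
time_s: 13.57
tool_pos: [704.1, 44.6, 165.0]
tcp_rot: [0.003, 0.008, 1.0, -0.001]
wrist_force: [-0.0, 0.2, 1.7]
finger_gap: 15.0
```

View pics/w11.png

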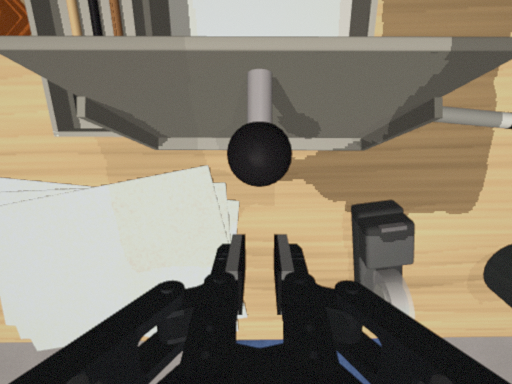

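View pics/s11.png

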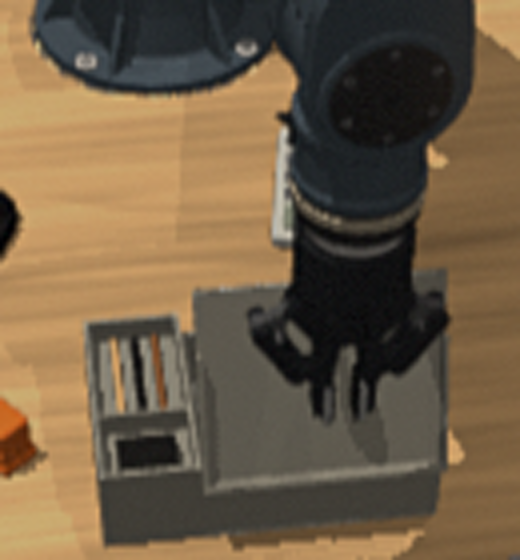

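The ball slipped out on the last leg: the fingers closed to 15 mm and the knob is at (260,153), behind them. Measuring the flap angle.

```bash
python3 - <<'E'
from h import *
from scipy.optimize import brentq, least_squares
s=bot.get_state(); p=eyes.capture("wrist"); c=cam(p,s)
r=144.8;f0=np.arctan2(37,140)
for hx in (657.5,660,662):
    B=lambda t:np.array([hx-r*np.cos(f0+t),47,61+r*np.sin(f0+t)])
    t=brentq(lambda t:proj(c,B(t))[1]-153,0.6,1.7); print(hx,"theta",t,B(t).round(1),proj(c,B(t)))
# size based: ball radius 32px
d=c[0][0,0]*13/32.; 
K,e,Rm=c; v=np.linalg.inv(K)@[260,153,1]; v/=np.linalg.norm(v); print("size-based", (e+Rm@v*d).round(1))
# front flap top edge in image row ~40 (edge at 160 from hinge, y +-90)
print(s["tool_pos"])
E
```

```text
657.5 theta 1.2421073573209562 [647.3  47.  205.4] [263.68000471 153.        ]
660 theta 1.22506543064531 [647.4  47.  205.2] [263.67496529 153.        ]
662 theta 1.2114564050836418 [647.4  47.  205.1] [263.6701763 153.       ]
size-based [647.6  45.5 203.9]
[703.71676122  44.59732221 165.49997725]
```

Flap at about 1.22 rad, knob at (647,46,205). I'll go back over it and pinch with the pad centres 6 mm on the flap side of the ball, with more grip.

```bash
python3 -m pendant '{"gripper":[0.05,0.05,0.05,0.05,0.05,0.05,0.05,0.05,0.05,0.05,0.05,0.05],"linear":[[0,0,-0.025],[0,0,-0.05],[0.01,0.001,-0.05],[0.035,0.001,-0.05],[0.055,0.001,-0.05],[0.062,0.001,-0.05],[0.062,0.001,-0.05],[0.062,0.001,-0.03],[0.062,0.001,-0.01],[0.062,0.001,-0.0035],[0.062,0.001,-0.0035],[0.062,0.001,-0.0035]],"twist":[0,0,0,0,0,0,0,0,0,0,0,0]}' 100
python3 - <<'E'
from h import *
s=bot.get_state(); p=eyes.capture("wrist"); save({"color":cv2.resize(p["color"][150:370,130:400],None,fx=2.5,fy=2.5,interpolation=2)},"w12.png")
q=eyes.capture("scene"); save({"color":cv2.resize(q["color"][120:260,200:330],None,fx=4,fy=4,interpolation=2)},"s12.png")
E
```

```text
time_s: 14.72
tool_pos: [642.2, 46.6, 168.9]
tcp_rot: [0.003, 0.008, 1.0, -0.001]
wrist_force: [0.3, -1.4, 0.4]
finger_gap: 50.0
```

View pics/w12.png

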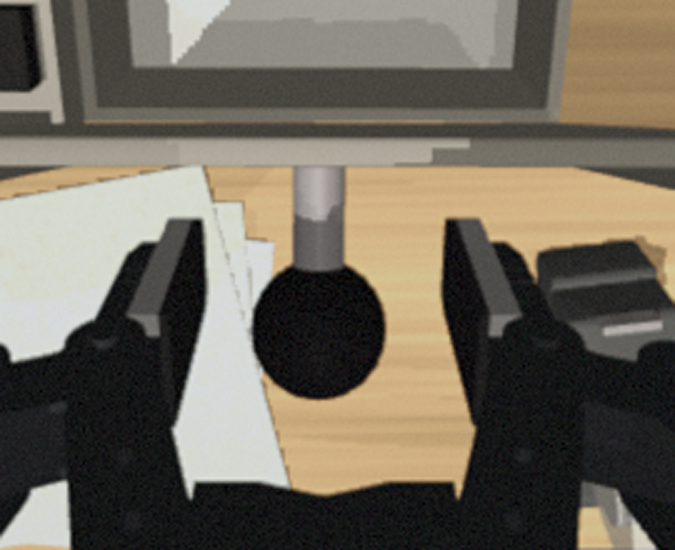

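View pics/s12.png

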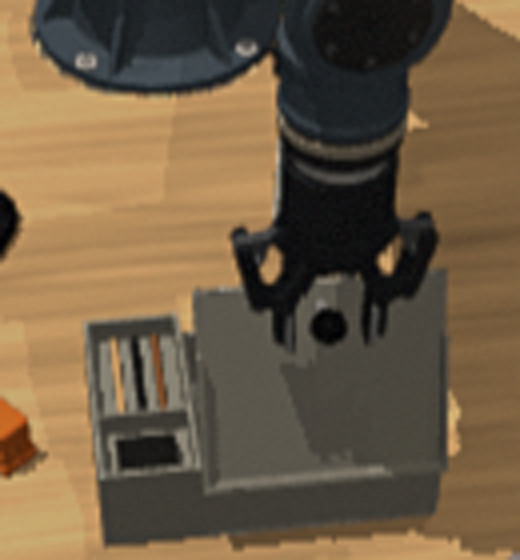

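```bash
python3 -m pendant '{"gripper":[0.01,0.01,0.01,0.01,0.01,0.01,0.01,0.01,0.01,0.01,0.01,0.01,0.01],"linear":[[0,0,0],[0,0,0],[0,0,0],[0,0,0],[0,0,0],[0,0,0],[-0.002,0,0],[-0.0045,0,-0.0003],[-0.0072,0,-0.0005],[-0.0108,0,-0.0006],[-0.0144,0,-0.0007],[-0.0144,0,-0.0007],[-0.0144,0,-0.0007]],"twist":[0,0,0,0,0,0,0,0,0,0,0,0,0]}' 100
python3 - <<'E'
from h import *
s=bot.get_state(); p=eyes.capture("wrist"); save({"color":cv2.resize(p["color"][150:370,130:400],None,fx=2.5,fy=2.5,interpolation=2)},"w13.png")
E
```

```text
time_s: 15.9
tool_pos: [657.4, 45.3, 171.8]
tcp_rot: [0.004, 0.009, 1.0, -0.002]
wrist_force: [-1.2, -4.8, 5.6]
finger_gap: 22.0
```

View pics/w13.png

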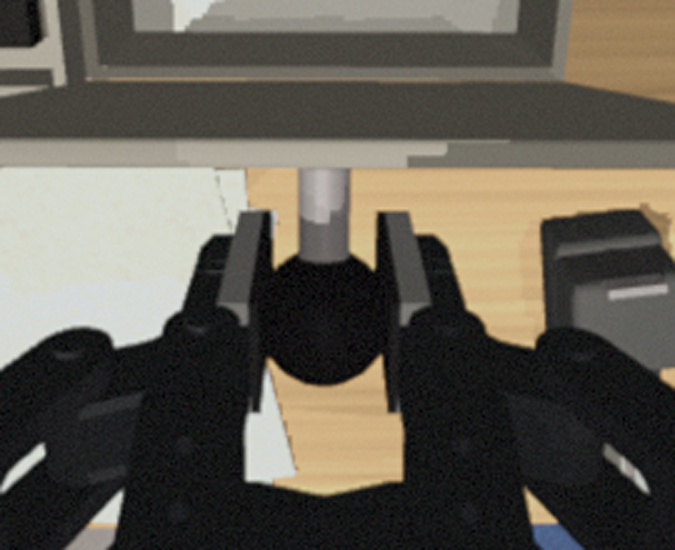

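```bash
python3 -m pendant '{"gripper":[0.01,0.01,0.01,0.01,0.01,0.01,0.01,0.01],"linear":[[-0.0036,0,0.001],[-0.0073,0,0.002],[-0.011,0,0.002],[-0.0145,0,0.003],[-0.018,0,0.0035],[-0.0217,0,0.004],[-0.0217,0,0.004],[-0.0217,0,0.004]],"twist":[0,0,0,0,0,0,0,0]}' 100
python3 - <<'E'
from h import *
s=bot.get_state(); p=eyes.capture("wrist"); save({"color":cv2.resize(p["color"][150:370,130:400],None,fx=2.5,fy=2.5,interpolation=2)},"w14.png")
E
```

```text
time_s: 16.62
tool_pos: [680.2, 44.8, 169.2]
tcp_rot: [0.006, 0.008, 1.0, -0.002]
wrist_force: [-0.6, -1.9, 4.7]
finger_gap: 21.8
```

View pics/w14.png

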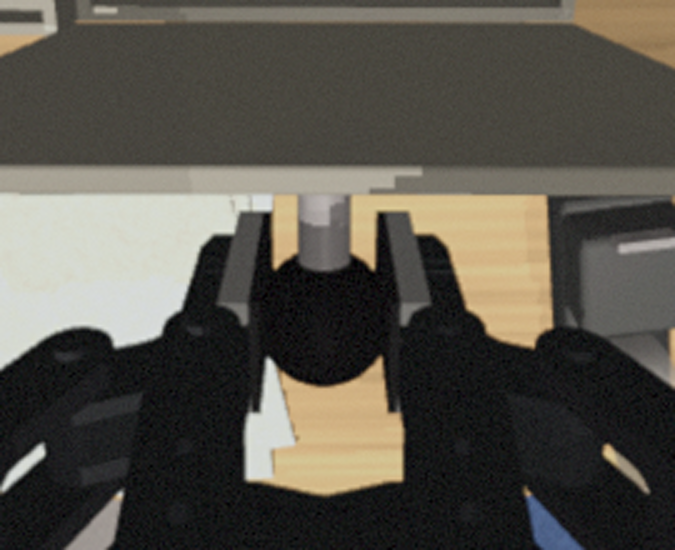

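```bash
python3 -m pendant '{"gripper":[0.01,0.01,0.01,0.01,0.01,0.01,0.01,0.01],"linear":[[-0.0036,0,0.0008],[-0.0072,0,0.0015],[-0.0108,0,0.0024],[-0.0145,0,0.0033],[-0.0185,0,0.0043],[-0.0185,0,0.0043],[-0.0185,0,0.0043],[-0.0185,0,0.0043]],"twist":[0,0,0,0,0,0,0,0]}' 100
python3 - <<'E'
from h import *
from scipy.optimize import brentq
s=bot.get_state(); p=eyes.capture("wrist"); save({"color":cv2.resize(p["color"][150:370,130:400],None,fx=2.5,fy=2.5,interpolation=2)},"w15.png")
q=eyes.capture("scene"); save({"color":cv2.resize(q["color"][120:260,200:330],None,fx=4,fy=4,interpolation=2)},"s15.png")
E
```

```text
time_s: 17.33
tool_pos: [701.0, 44.5, 166.0]
tcp_rot: [0.008, 0.009, 1.0, -0.002]
wrist_force: [-1.2, 0.6, -3.4]
finger_gap: 22.3
```

View pics/w15.png

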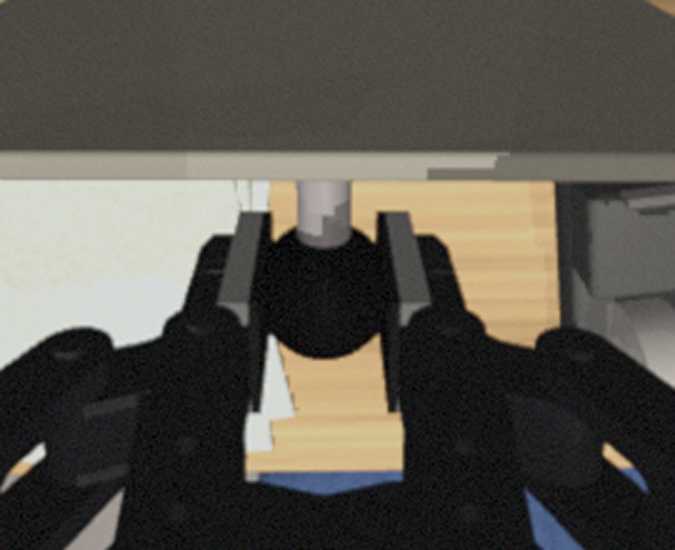

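View pics/s15.png

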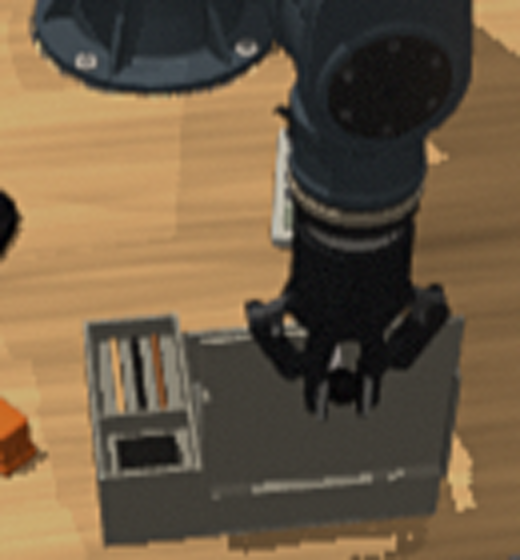

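```bash
python3 - <<'E'
from h import *
from scipy.optimize import brentq,least_squares
s=bot.get_state(); p=eyes.capture("wrist"); c=cam(p,s); q=eyes.capture("scene"); cs=cam(q)
r=144.8;f0=np.arctan2(37,140)
for hx in (657.5,660,662):
    B=lambda t:np.array([hx-r*np.cos(f0+t),46,61+r*np.sin(f0+t)])
    t=brentq(lambda t:proj(c,B(t))[1]-267.2,1.2,2); print(hx,"ball th",t,B(t).round(1))
    # top outer edge (160 from hinge, +5 normal)
    E=lambda t,n:np.array([hx-160*np.cos(t)+n*np.sin(t),46,61+160*np.sin(t)+n*np.cos(t)])
    for n,row in((0,210.8),(5,222)):
        print("  edge",n,brentq(lambda t:proj(c,E(t,n))[1]-row,1.2,2))
P=least_squares(lambda P:np.hstack([proj(c,P)-[259.2,267.2],proj(cs,P)-[200+343/4,120+384/4]]),[700,46,200]); print(P.x,P.fun)
E
```

```text
657.5 ball th 1.619305689630391 [701.2  46.  199. ]
  edge 0 1.601158837669565
  edge 5 1.5987228530708757
660 ball th 1.5966377387421702 [700.6  46.  200. ]
  edge 0 1.585377214604182
  edge 5 1.5826951580557196
662 ball th 1.5789368929567134 [700.1  46.  200.7]
  edge 0 1.5728318832665036
  edge 5 1.5699703757275947
[699.40178142  44.24774734 201.75864413] [ 0.11076573  0.01702062 -0.6329748   0.0354144 ]
```

Flap at about 1.585 rad, upright. Release and rise.

```bash
python3 -m pendant '{"gripper":[0.05,0.05,0.05,0.05,0.05,0.05,0.05,0.05,0.05,0.05],"linear":[[0,0,0],[0,0,0],[0,0,0],[0,0,0],[0,0,0],[0,0,-0.02],[0,0,-0.045],[0,0,-0.07],[0,0,-0.09],[0,0,-0.09]],"twist":[0,0,0,0,0,0,0,0,0,0]}' 40
python3 - <<'E'
from h import *
s=bot.get_state(); p=eyes.capture("wrist"); save(p,"w16.png")
Rt=R(s["tcp_rot"]); print(Rt.round(4).tolist(), s["joint_positions"].round(3))
d=np.array([491,-341,255])-s["tool_pos"]; print("shift to above stapler",(Rt.T@d).round(1))
E
```

```text
time_s: 18.37
tool_pos: [700.7, 44.9, 260.8]
tcp_rot: [0.011, 0.009, 1.0, -0.001]
wrist_force: [-0.3, -0.8, 1.2]
finger_gap: 50.0
[[-0.9996, 0.0172, 0.0219], [0.0171, 0.9998, -0.0029], [-0.0219, -0.0025, -0.9998]] [ 0.066  0.545  0.574  1.578 -0.004  0.083]
shift to above stapler [ 203.2 -389.4    2.3]
```

View pics/w16.png

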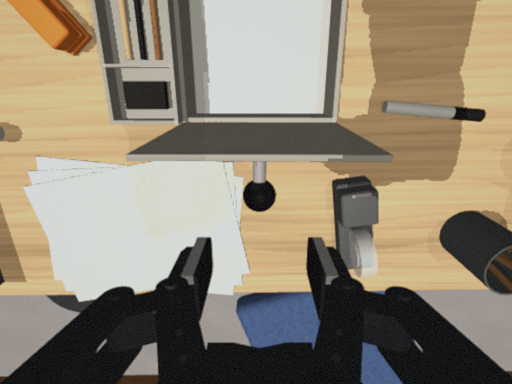

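```bash
python3 -m pendant '{"gripper":[0.06,0.06,0.06,0.06,0.06,0.06,0.06,0.06,0.06,0.06,0.06,0.06,0.06,0.06,0.06,0.06,0.06],"linear":[[0.015,-0.028,0],[0.03,-0.058,0],[0.047,-0.09,0],[0.064,-0.122,0],[0.081,-0.155,0],[0.098,-0.188,0],[0.115,-0.22,0],[0.132,-0.253,0],[0.149,-0.286,0],[0.166,-0.318,0],[0.183,-0.35,0],[0.195,-0.373,0],[0.203,-0.389,0],[0.203,-0.389,0],[0.203,-0.389,0],[0.203,-0.389,0],[0.203,-0.389,0]],"twist":[0,5,10,15,15,15,15,15,15,15,15,15,15,15,15,15,15]}' 40
python3 - <<'E'
from h import *
s=bot.get_state(); p=eyes.capture("wrist"); save(p,"w17.png"); c=cam(p,s); np.savez("w17.npz",st=s["tool_pos"],rot=s["tcp_rot"])
print(R(s["tcp_rot"]).round(4).tolist())
for o in nets.outline_of(p,"stapler")[:3]:
    m=o["pixels"].astype(np.uint8); cs=max(cv2.findContours(m,0,1)[0],key=cv2.contourArea); print(o["conf"],cv2.minAreaRect(cs),p["color"][m>0].mean(0).round()); 
    np.save("m17.npy",m) if p["color"][m>0].mean(0)[0]<100 else 0
q=eyes.capture("scene"); save({"color":cv2.resize(q["color"][120:260,200:330],None,fx=4,fy=4,interpolation=2)},"s17.png")
E
```

```text
time_s: 19.83
tool_pos: [491.2, -339.7, 255.0]
tcp_rot: [0.01, 0.139, 0.99, 0.0]
wrist_force: [0.1, -0.0, 0.3]
finger_gap: 60.1
[[-0.9614, 0.2743, 0.0193], [0.2743, 0.9616, -0.0024], [-0.0192, 0.003, -0.9998]]
0.56 ((257.13812255859375, 147.9091796875), (25.404294967651367, 90.35627746582031), 2.2025980949401855) [96. 94. 90.]
0.55 ((358.3414611816406, 147.5731658935547), (95.89069366455078, 27.018062591552734), 38.65980911254883) [161.  94.  44.]
```

View pics/w17.png

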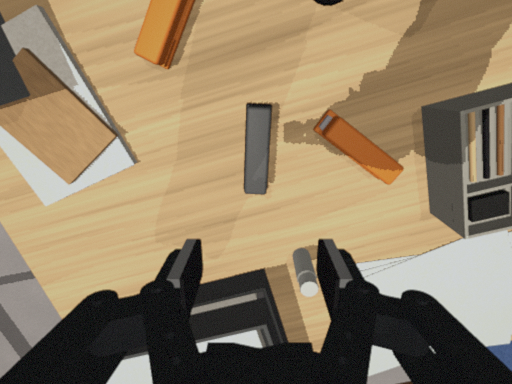

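View pics/s17.png

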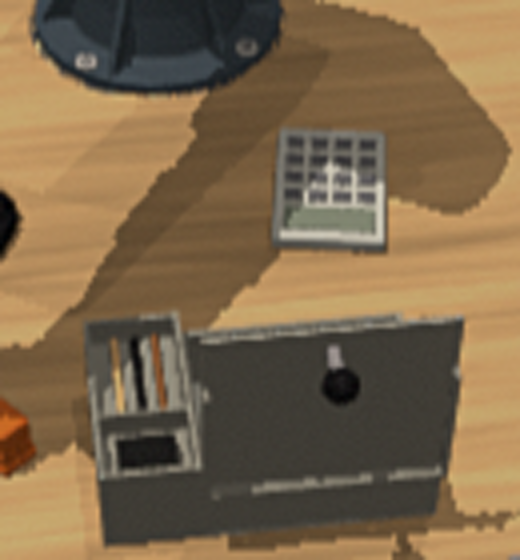

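The wrist view shows the stapler dark grey at (257,148), nearly aligned with the tool, and the flap standing. Fitting its pose.

```bash
python3 - <<'E'
from h import *
from scipy.optimize import minimize
s=bot.get_state(); p=eyes.capture("wrist"); c=cam(p,s); t=eyes.capture("top"); ct=cam(t)
mw=[o for o in nets.outline_of(p,"stapler") if p["color"][o["pixels"]].mean(0)[0]<110]
mt=[o for o in nets.outline_of(t,"stapler") if t["color"][o["pixels"]].mean(0)[0]<100 and abs((o["rect"][0]+o["rect"][2])*256-369)<15]
print(len(mw),len(mt))
V=[(c,mw[0]["pixels"])]+([(ct,mt[0]["pixels"])] if mt else [])
def w(x,P): a=x[2];return np.array([x[0]+P[0]*np.cos(a)-P[1]*np.sin(a),x[1]+P[0]*np.sin(a)+P[1]*np.cos(a),P[2]])
def sil(cc,x):
    pts=[(a,b,z) for a in(-60,60) for b in(-17,17) for z in(0,10)]+[(a,b,z) for a in(-59,59) for b in(-15,15) for z in(20,46)]
    h=cv2.convexHull((np.array([proj(cc,w(x,P)) for P in pts])*16).round().astype(np.int32)); m=np.zeros((384,512),np.uint8); cv2.fillConvexPoly(m,h,1,shift=4); return m>0
def fit(V):
    cost=lambda x:sum(1-(sil(cc,x)&M).sum()/(sil(cc,x)|M).sum() for cc,M in V)
    return min((minimize(cost,[490,-341,np.radians(a)],method="Nelder-Mead",options=dict(initial_simplex=[[485,-345,np.radians(a)],[500,-341,np.radians(a)],[488,-330,np.radians(a)],[488,-341,np.radians(a+6)]])) for a in(-22,-18,-14)),key=lambda r:r.fun)
for v in([V[0]],V):
    r=fit(v); print(r.x[:2].round(1),np.degrees(r.x[2]).round(2),round(r.fun,3))
Rt=R(s["tcp_rot"]); print("tool y ang",np.degrees(np.arctan2(Rt[1,1],Rt[0,1])), "tool x",Rt[:,0])
for z in(34,): print(r.x, (Rt.T@(np.array([r.x[0],r.x[1],z])-s["tool_pos"])).round(1))
E
```

```text
1 1
[ 489.8 -342. ] -17.62 0.087
[ 489.  -341.8] -17.83 0.229
tool y ang 74.09951807082209 tool x [-0.96153709  0.27396269 -0.01977027]
[ 4.89042982e+02 -3.41838528e+02 -3.11123313e-01] [  6.   -3.2 221.3]
```

```bash
python3 -m pendant '{"gripper":[0.06,0.06,0.06,0.06,0.06,0.06,0.06,0.06,0.06,0.06],"linear":[[0.002,-0.001,0.035],[0.003,-0.002,0.07],[0.004,-0.003,0.105],[0.0045,-0.003,0.14],[0.005,-0.003,0.17],[0.005,-0.003,0.195],[0.005,-0.003,0.215],[0.005,-0.003,0.225],[0.005,-0.003,0.225],[0.005,-0.003,0.225]],"twist":[1.8,1.8,1.8,1.8,1.8,1.8,1.8,1.8,1.8,1.8]}' 40
python3 - <<'E'
from h import *
s=bot.get_state(); p=eyes.capture("wrist"); save(p,"w18.png")
q=eyes.capture("scene"); save({"color":cv2.resize(q["color"][130:260,90:240],None,fx=4,fy=4,interpolation=2)},"s18.png")
cs=cam(q); c=cam(p,s)
for z in (-8,8,18,28): 
    P=s["tool_pos"]+R(s["tcp_rot"])@np.array([0,0,-z]); print(z,((proj(cs,P)-[90,130])*4).round(), proj(c,P).round())
E
```

```text
time_s: 21.02
tool_pos: [490.1, -342.5, 30.8]
tcp_rot: [0.01, 0.154, 0.988, 0.0]
wrist_force: [-0.2, -0.2, -0.3]
finger_gap: 60.1
-8 [242. 355.] [259. 228.]
8 [239. 341.] [259. 241.]
18 [237. 332.] [259. 250.]
28 [235. 323.] [259. 260.]
```

View pics/w18.png

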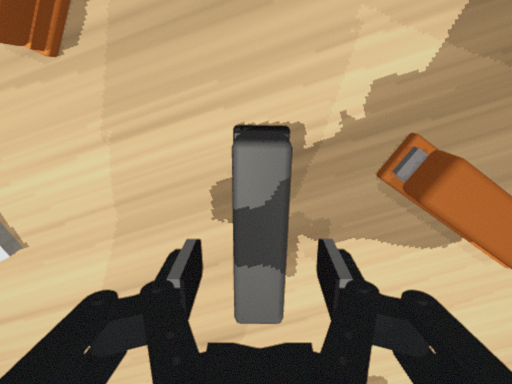

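View pics/s18.png

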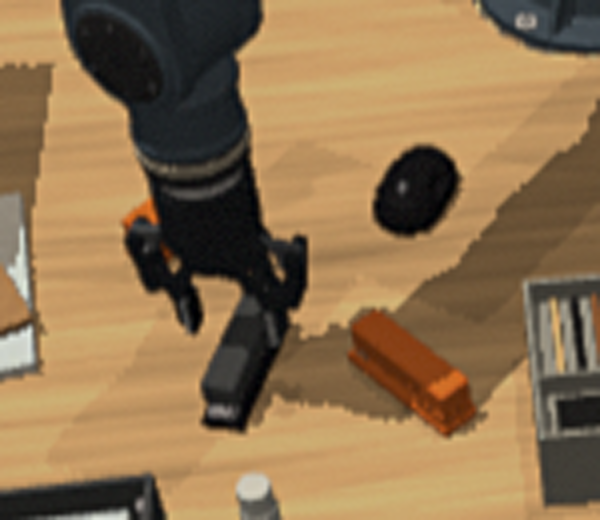

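The tips are near the stapler's top height (about 48 mm), consistent with tips = TCP + 18. Going down in two steps and checking force.

```bash
python3 -m pendant '{"gripper":[0.06,0.06,0.06,0.06],"linear":[[0,0.001,0.009],[0,0.001,0.018],[0,0.001,0.018],[0,0.001,0.018]],"twist":[0,0,0,0]}' 40 && python3 - <<'E'
from h import *
s=bot.get_state(); p=eyes.capture("wrist"); save(p,"w19.png")
q=eyes.capture("scene"); save({"color":cv2.resize(q["color"][190:245,120:180],None,fx=10,fy=10,interpolation=2)},"s19.png")
E
```

```text
time_s: 21.45
tool_pos: [491.0, -341.8, 13.4]
tcp_rot: [0.011, 0.154, 0.988, -0.0]
wrist_force: [-0.4, -0.6, 0.1]
finger_gap: 59.7
```

View pics/s19.png

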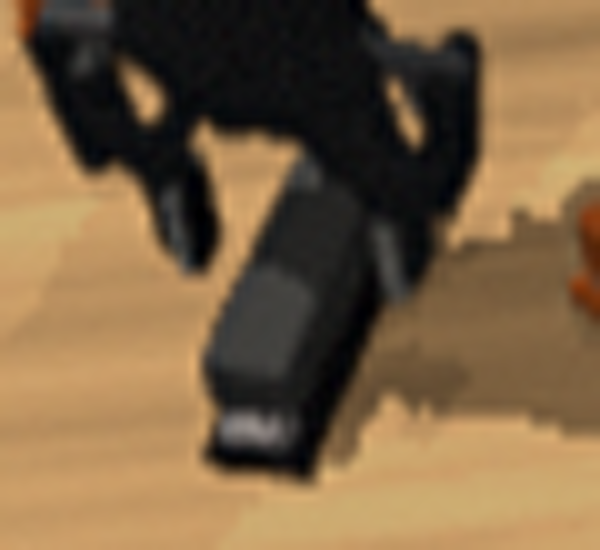

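View pics/w19.png

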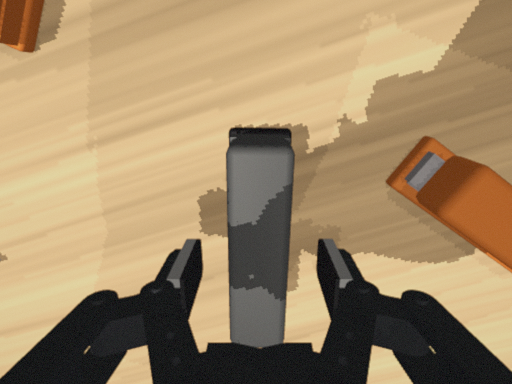

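```bash
python3 -m pendant '{"gripper":[0.06,0.06,0.06,0.06,0.02,0.02,0.02,0.02,0.02,0.02,0.02,0.02],"linear":[[0,0,0.006],[0,0,0.012],[0,0,0.012],[0,0,0.012],[0,0,0.012],[0,0,0.012],[0,0,0.012],[0,0,0.012],[0,0,0.012],[0,0,0.012],[0,0,0.012],[0,0,0.012]],"twist":[0,0,0,0,0,0,0,0,0,0,0,0]}' 50 && python3 - <<'E'
from h import *
s=bot.get_state(); p=eyes.capture("wrist"); save(p,"w20.png")
print(s["joint_positions"].round(3))
E
```

```text
time_s: 22.55
tool_pos: [492.0, -342.4, 2.3]
tcp_rot: [0.011, 0.154, 0.988, -0.001]
wrist_force: [-0.3, 1.8, 5.2]
finger_gap: 29.6
[-0.613  0.493 -0.208  0.848  0.009 -0.303]
```

View pics/w20.png

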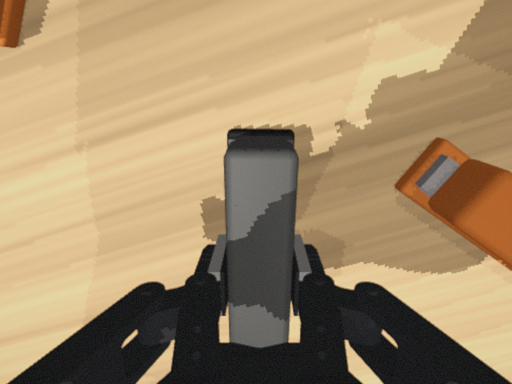

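Gripped: 29.6 mm gap against a 30 mm arm. Lifting.

```bash
python3 -m pendant '{"gripper":[0.02,0.02,0.02,0.02,0.02,0.02,0.02,0.02,0.02,0.02,0.02],"linear":[[0,0,-0.005],[0,0,-0.012],[0,0,-0.025],[0,0,-0.045],[0,0,-0.065],[0,0,-0.09],[0,0,-0.115],[0,0,-0.135],[0,0,-0.14],[0,0,-0.14],[0,0,-0.14]],"twist":[0,0,0,0,0,0,0,0,0,0,0]}' 60 && python3 - <<'E'
from h import *
s=bot.get_state(); p=eyes.capture("wrist"); save(p,"w21.png")
q=eyes.capture("scene"); save({"color":cv2.resize(q["color"][130:260,90:240],None,fx=4,fy=4,interpolation=2)},"s21.png")
Rt=R(s["tcp_rot"]); print(Rt.round(4).tolist()); print("yang",np.degrees(np.arctan2(Rt[1,1],Rt[0,1])))
d=np.array([578.2,50.5,s["tool_pos"][2]])-s["tool_pos"]; print((Rt.T@d).round(1))
E
```

```text
time_s: 23.52
tool_pos: [488.5, -341.5, 141.5]
tcp_rot: [0.011, 0.154, 0.988, -0.0]
wrist_force: [-0.7, -0.3, -2.9]
finger_gap: 29.0
[[-0.9522, 0.3048, 0.0214], [0.3047, 0.9524, -0.0042], [-0.0217, 0.0025, -0.9998]]
yang 72.25585542342623
[3.410e+01 4.007e+02 3.000e-01]
```

View pics/w21.png

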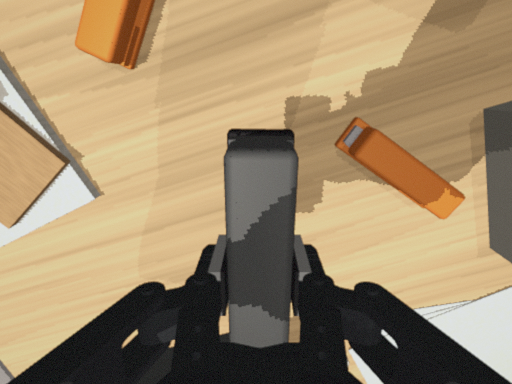

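View pics/s21.png

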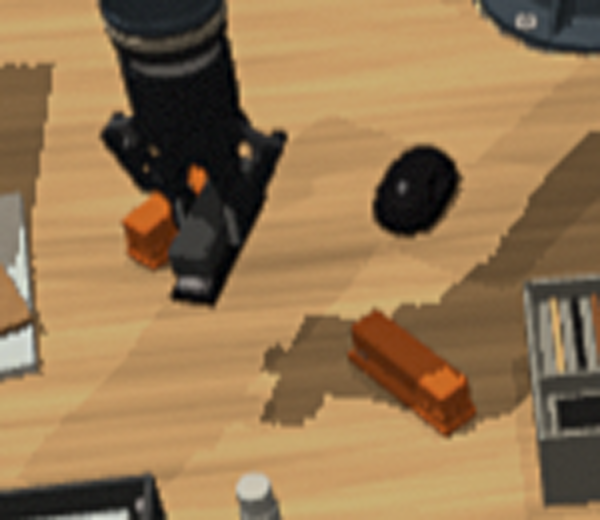

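Held firmly and unchanged in the wrist view. Carrying it over the lower tier.

```bash
python3 -m pendant '{"gripper":[0.02,0.02,0.02,0.02,0.02,0.02,0.02,0.02,0.02,0.02,0.02,0.02,0.02,0.02,0.02,0.02,0.02,0.02,0.02],"linear":[[0.001,0.01,0],[0.003,0.03,0],[0.005,0.055,0],[0.007,0.083,0],[0.009,0.112,0],[0.012,0.141,0],[0.014,0.17,0],[0.017,0.2,0],[0.019,0.229,0],[0.022,0.258,0],[0.024,0.287,0],[0.027,0.316,0],[0.029,0.345,0],[0.031,0.37,0],[0.033,0.39,0],[0.034,0.4007,0],[0.034,0.4007,0],[0.034,0.4007,0],[0.034,0.4007,0]],"twist":[0,-2,-5,-9,-13,-16.8,-16.8,-16.8,-16.8,-16.8,-16.8,-16.8,-16.8,-16.8,-16.8,-16.8,-16.8,-16.8,-16.8]}' 60 && python3 - <<'E'
from h import *
s=bot.get_state(); p=eyes.capture("wrist"); save(p,"w22.png"); np.save("s22.npy",np.hstack([s["tool_pos"],s["tcp_rot"]]))
q=eyes.capture("scene"); save({"color":cv2.resize(q["color"][110:260,190:340],None,fx=4,fy=4,interpolation=2)},"s22.png")
Rt=R(s["tcp_rot"]); print(Rt.round(4).tolist()); print("yang",np.degrees(np.arctan2(Rt[1,1],Rt[0,1])))
c=cam(p,s)
O=np.array([579,47.5]); a=np.radians(-.93)
for P in [(-75,-85,60),(-75,85,60),(75,85,60),(75,-85,60),(-75,85,4),(75,85,4),(-75,-85,4)]:
    w=[O[0]+P[0]*np.cos(a)-P[1]*np.sin(a),O[1]+P[0]*np.sin(a)+P[1]*np.cos(a),P[2]]; print(P,proj(c,w).round())
E
```

```text
time_s: 25.2
tool_pos: [577.2, 50.2, 140.7]
tcp_rot: [0.009, 0.008, 1.0, -0.002]
wrist_force: [-0.0, -0.4, -2.6]
finger_gap: 29.3
[[-0.9997, 0.0168, 0.0189], [0.0168, 0.9999, -0.0036], [-0.019, -0.0033, -0.9998]]
yang 89.03539713940027
(-75, -85, 60) [145.  98.]
(-75, 85, 60) [369.  98.]
(75, 85, 60) [349. 267.]
(75, -85, 60) [165. 267.]
(-75, 85, 4) [348.  95.]
(75, 85, 4) [335. 238.]
(-75, -85, 4) [167.  95.]
```

View pics/w22.png

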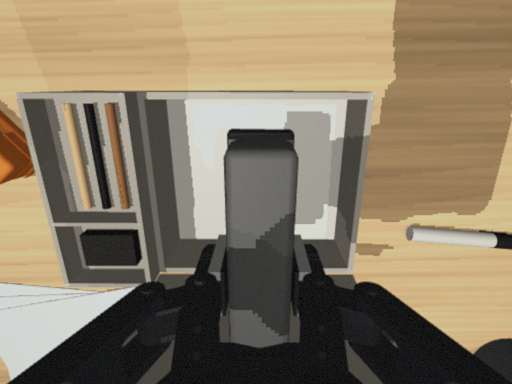

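View pics/s22.png

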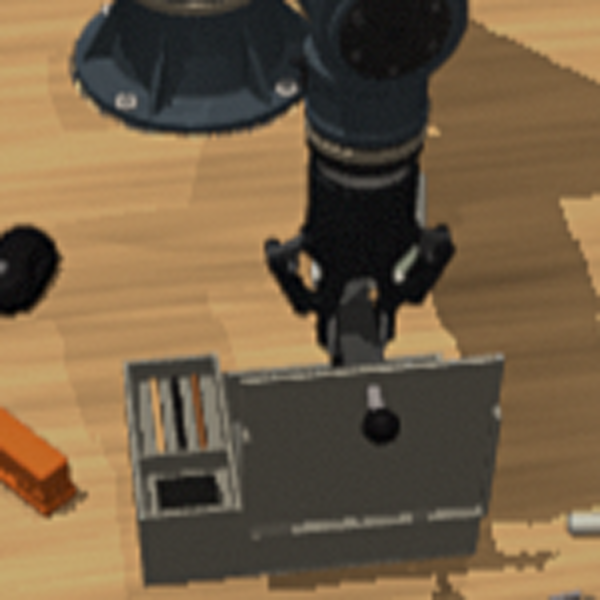

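Projected rim corners match the picture within 2 px and the stapler is inside the opening. Lowering, with the last millimetres slow.

```bash
python3 -m pendant '{"gripper":[0.02,0.02,0.02,0.02,0.02,0.02,0.02,0.02,0.02,0.02,0.02],"linear":[[0,0,0.01],[0.0005,0,0.025],[0.0008,0,0.045],[0.001,0,0.065],[0.001,0,0.085],[0.0015,0,0.1],[0.0015,0,0.112],[0.0015,0,0.12],[0.0015,0,0.125],[0.0015,0,0.125],[0.0015,0,0.125]],"twist":[0,0,0,0,0,0,0,0,0,0,0]}' 60 && python3 - <<'E'
from h import *
s=bot.get_state(); p=eyes.capture("wrist"); save(p,"w23.png")
t=eyes.capture("top"); save({"color":cv2.resize(t["color"][90:230,150:320],None,fx=4,fy=4,interpolation=2)},"t23.png")
E
```

```text
time_s: 26.22
tool_pos: [578.5, 49.2, 16.2]
tcp_rot: [0.01, 0.009, 1.0, -0.002]
wrist_force: [0.5, 0.5, -1.6]
finger_gap: 28.9
```

View pics/w23.png

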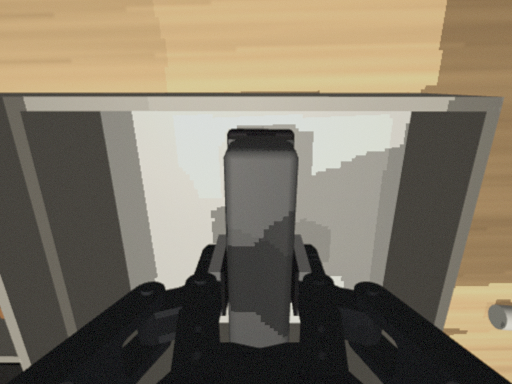

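```bash
python3 -m pendant '{"gripper":[0.02,0.02,0.02,0.02,0.02,0.02],"linear":[[0,0,0.002],[0,0,0.004],[0,0,0.006],[0,0,0.0075],[0,0,0.0075],[0,0,0.0075]],"twist":[0,0,0,0,0,0]}' 60
```

```text
time_s: 26.82
tool_pos: [579.0, 49.4, 9.1]
tcp_rot: [0.01, 0.009, 1.0, -0.002]
wrist_force: [0.0, 0.5, -2.1]
finger_gap: 29.1
```

```bash
python3 -m pendant '{"gripper":[0.02,0.02,0.02,0.02],"linear":[[0,0,0.001],[0,0,0.002],[0,0,0.0025],[0,0,0.0025]],"twist":[0,0,0,0]}' 60
```

```text
time_s: 27.15
tool_pos: [579.0, 49.4, 6.5]
tcp_rot: [0.01, 0.009, 1.0, -0.002]
wrist_force: [-0.7, -0.4, -1.9]
finger_gap: 28.9
```

```bash
python3 -m pendant '{"gripper":[0.02,0.02,0.02],"linear":[[0,0,0.0008],[0,0,0.0015],[0,0,0.0015]],"twist":[0,0,0]}' 60
```

```text
time_s: 27.4
tool_pos: [579.2, 49.3, 6.4]
tcp_rot: [0.011, 0.009, 1.0, -0.002]
wrist_force: [-5.2, -0.8, 11.7]
finger_gap: 29.5
```

```bash
python3 -m pendant '{"gripper":[0.02,0.02,0.02],"linear":[[0,0,0.0005],[0,0,0.001],[0,0,0.001]],"twist":[0,0,0]}' 60
```

```text
time_s: 27.65
tool_pos: [579.4, 49.3, 6.4]
tcp_rot: [0.011, 0.009, 1.0, -0.001]
wrist_force: [-3.9, -0.8, 11.1]
finger_gap: 29.3
```

Contact at TCP z 6.4 mm (predicted 6.3), +12 N, so it rests on the floor. Releasing and rising.

```bash
python3 -m pendant '{"gripper":[0.034,0.04,0.05,0.05,0.05,0.05,0.05,0.05,0.05,0.05,0.05,0.05,0.05,0.05,0.05,0.05],"linear":[[0,0,0],[0,0,0],[0,0,0],[0,0,0],[0,0,0],[0,0,0],[0,0,-0.005],[0,0,-0.015],[0,0,-0.03],[0,0,-0.055],[0,0,-0.085],[0,0,-0.12],[0,0,-0.155],[0,0,-0.19],[0,0,-0.2],[0,0,-0.2]],"twist":[0,0,0,0,0,0,0,0,0,0,0,0,0,0,0,0]}' 60 && python3 - <<'E'
from h import *
s=bot.get_state(); p=eyes.capture("wrist"); save(p,"w24.png")
t=eyes.capture("scene"); save(t,"s24.png")
E
```

```text
time_s: 28.98
tool_pos: [576.7, 50.1, 210.8]
tcp_rot: [0.015, 0.009, 1.0, -0.001]
wrist_force: [0.3, -1.0, -0.9]
finger_gap: 50.0
```

View pics/w24.png

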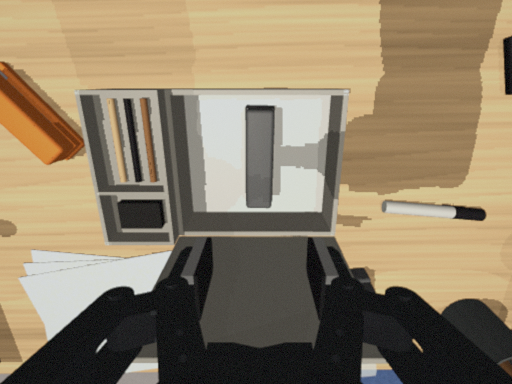

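View pics/s24.png

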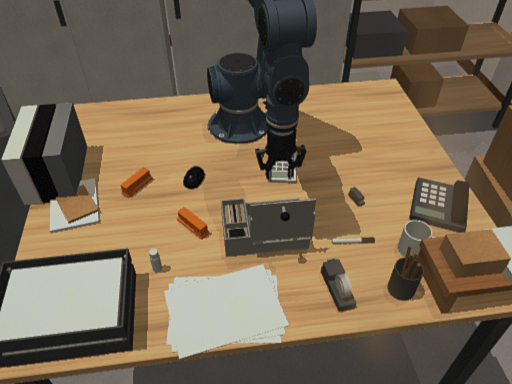

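The stapler stands inside the tier at (260,155) and the flap is up. I'll back the arm off for a final check from fixed cameras.

```bash
python3 -m pendant '{"gripper":[0.05,0.05,0.05,0.05,0.05,0.05,0.05,0.05],"linear":[[0,0,-0.02],[0.02,0,-0.04],[0.05,0,-0.04],[0.08,0,-0.04],[0.11,0,-0.04],[0.14,0,-0.04],[0.15,0,-0.04],[0.15,0,-0.04]],"twist":[0,0,0,0,0,0,0,0]}' && python3 - <<'E'
from h import *
from scipy.optimize import least_squares
s=bot.get_state(); p=eyes.capture("wrist"); save(p,"w25.png"); c=cam(p,s)
q=eyes.capture("scene"); cs=cam(q); save({"color":cv2.resize(q["color"][180:270,210:330],None,fx=5,fy=5,interpolation=2)},"s25.png")
t=eyes.capture("top"); save({"color":cv2.resize(t["color"][90:230,100:400],None,fx=2.5,fy=2.5,interpolation=2)},"t25.png")
for n,pp in(("scene",q),("top",t)):
    for th in("flap_knob","mini_stapler"):
        print(n,th,[((np.array(b["point"])*[512,384]).round(1),round(b["conf"],2)) for b in nets.tip_of(pp,th)][:2])
# expected top edge corners in scene for θ
hx=660;a=np.radians(-.93)
for th in(1.45,1.57,1.7):
    r=144.8;f0=np.arctan2(37,140)
    k=[hx-r*np.cos(f0+th),46,61+r*np.sin(f0+th)]
    E=[[hx-160*np.cos(th),y,61+160*np.sin(th)] for y in(-43,137)]
    print(th,"scene knob",((proj(cs,k)-[210,180])*5).round(),"edge",[((proj(cs,e)-[210,180])*5).round() for e in E],"top knob",((proj(cam(t),k)-[100,90])*2.5).round())
E
```

```text
time_s: 29.75
tool_pos: [421.3, 52.6, 242.4]
tcp_rot: [0.011, 0.009, 1.0, -0.002]
wrist_force: [0.7, 0.1, 1.0]
finger_gap: 49.7
scene flap_knob [(array([284.4, 217.9]), 0.57)]
scene mini_stapler [(array([357.5, 199.9]), 0.58)]
top flap_knob [(array([229.4,  93.8]), 0.55)]
top mini_stapler []
1.45 scene knob [372. 150.] edge [array([198.,  95.]), array([523.,  62.])] top knob [326.  27.]
1.57 scene knob [378. 177.] edge [array([203., 119.]), array([531.,  85.])] top knob [327.  12.]
1.7 scene knob [384. 209.] edge [array([209., 149.]), array([540., 114.])] top knob [328.  -3.]
```

View pics/s25.png

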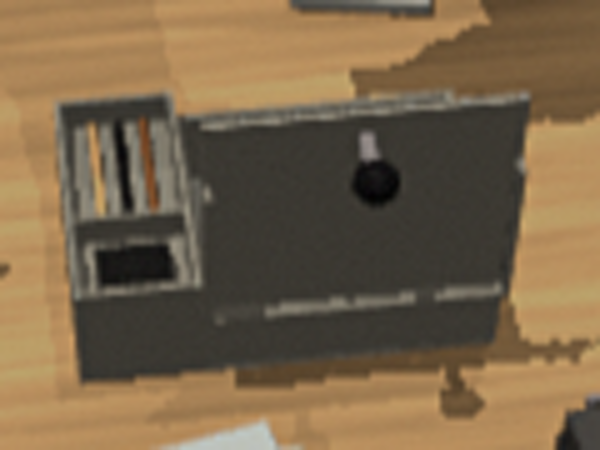

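View pics/t25.png

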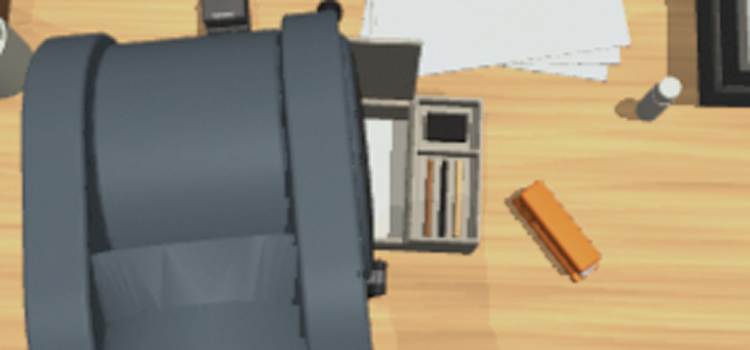

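View pics/w25.png

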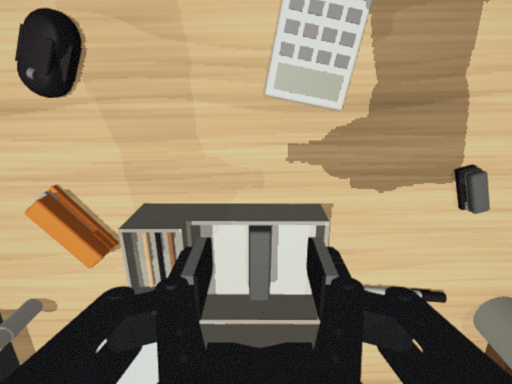

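The flap measures about 1.59 rad from the knob and its top edge. The stapler is on its base in the tier, the mini stapler hasn't moved, and the robot is clear. Handing in.

```bash
python3 -c "
from plant import bot
print(bot.finish_job(), bot.get_state()['time_s'])"
```

```text
the job is handed in; nothing more can be done
the job is handed in; nothing more can be done
```

The full-size stapler stands on its base in the lower tier, with the flap left standing open. I lifted the flap by its knob to about 1.59 rad, then gripped the dark stapler across its arm. I set it down until I felt contact, at tool height 6.4 mm against a predicted 6.3 mm, and released it there without dropping it. I handed the job in just after 29.75 s on the robot's clock.

**Last checks:** knob and top edge in the scene view put the flap at about 1.59 rad. The wrist view shows the stapler inside the tier. The mini stapler was found at its old place in the scene view and is visible in the wrist view. The wrist force was about 1 N, with the gripper clear of everything.

**What failed or disagreed:**
- **Knob grip:** the knob slipped out once, at about 1.22 rad. The flap held, and I re-gripped it with more force.
- **Fingertips:** the cameras put them about 18 mm behind the reported TCP, not 8 mm ahead of it. I worked with the measured offset.
- **Tool tilt:** the tool had drifted about 1° off vertical by the end.
- **Last top view:** the arm hid most of the organiser, and the mini stapler wasn't detected there.

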